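# Push the tea box into line beside the jam jar

## Robot

A 7-joint arm with a two-finger parallel gripper is mounted at the origin on a cart in front of the work surface, level with it; the furniture and walls round the work are solid. World frame = base frame: x ahead of the robot, y to its left, z up, the work surface at z = 0. Lengths are in m, angles in rad, forces in N, time in s.
With the tool pointing down it reaches from about 0.425 to 0.925 m from the base axis. Payload 6.8 kg.
Tool frame: the origin (TCP) lies on the mounting face of the last link; the fingertips stand 173 mm ahead of it and the grasp point (between the pads) lies 155 mm ahead of it; z points along the fingers, y is the line along which they close (so a half turn about z gives the same grasp; the last joint's range is limited). The gripper opens to 85 mm and grips with 20 to 120 N. Pads are 22 mm wide; open, the fingers measure 114 mm over their backs; the gripper's body (76 mm by 85 mm) begins 54 mm behind the grasp point. The pads swing forward as they close: fully open they stand 13 mm farther back than shut.
Start: joints at [-1.409, 0.477, 0.022, 1.555, -0.011, 1.109, -0.083], TCP at [0.18, 0.651, 0.405] pointing down, gripper open.
Joint ranges: [-2.96, 2.96], [-0.34, 2.1], [-1.41, 1.46], [0.24, 2.44], [-1.37, 4.51], [0.17, 1.92], [-2.96, 2.96]. Speed limits (rad/s): [2.39, 2.39, 3.14, 3.14, 3.14, 3.14, 3.14].

## Interface

Orientations are given as a rotation vector (axis times angle).
In Python, from bench import r gives the robot as it stands.
- The arm moves only by the tool arm_command, never from a script. Its argument "plan" is a list of rows, each an object of numbers: "claw": the closure, from 0 (fully open) to 1 (shut); "tx", "ty", "tz": the shift along the tool's x, y, z in m; "ax", "ay", "az": the turn, a rotation vector about the tool's x, y, z in degrees. A call has exactly 10 rows; each row shifts and turns the commanded pose from where the row before left it, along the tool's axes as they then stand; what a row does not reach is not made up. A row lasts 1/12 s, in which the tool goes at most 41.7 mm and 7.16 degrees, less where a joint would pass 70% of its speed; a pose out of reach is approached as far as the arm can. A call is refused whole if a number of a shift passes 0.0417 or a number of a turn 7.16, either way. A call with a gripper value outside its range is refused whole. The fingers move at their own pace and stop on an object; "squeeze" is the grip in N (left out, the last holds). Time passes only in rows, so rows that do not move let the fingers close, or fill a call up. It gives the time, the measured TCP pose, the force, the opening and the grip force at its end, in the units of the state.
- r.get_obs(): the state, without advancing time (a new reading comes with each control period).
- r.grab_frame(name): name is "scene" or "top" or "wrist"; returns the picture (480x640x3 uint8, red, green, blue); there is no depth.
- r.camera_model(name): a dict with "fx", "fy", "cx", "cy" (pixels), "position" and "orientation" of the camera in the world; the wrist camera has in their place "tool_from_camera" (4x4, takes a point from camera to tool coordinates, whose origin is the TCP and whose axes are the flange's). Camera axes: x right, y up, looking along -z (the intrinsics and any distortion apply to the point x, -y, -z); pixel columns grow to the right and rows downward; lengths in m; the calibration is good to about 2 mm. A picture is of the moment at which its call begins: read the wrist's pose just before it. camera_model takes no time and is no camera call.
- r.hand_in(): hands the job in; it is judged then, once.
Trained networks look in the newest picture that a camera, given by its name, has taken for a name from the list of things; names that differ only in an ending like _2 or _b are one class to them, and where a whole thing is asked for, a point or a joint stands for the part that bears it (a point fixed in the world has none). Each returns a list of dicts, best first, with "confidence" (0 to 1); they miss things now and then, are a little off and sometimes report something else, mostly with a low value. They report only what shows in the picture. A call takes as long as a camera call.
- r.boxes_of(target, camera): "location" ([x, y, z] in m, in the coordinates of the camera as it stood for that picture, good to about 4 mm: the middle of the surface that is visible of it).
- r.tip_of(target, camera): "location" ([x, y, z] in m, in the coordinates of the camera as it stood for that picture, good to about 4 mm: a listed point, or the origin of a listed thing).
The state is a dict: "clock": time; "joints": joint angles; "qvel": joint speeds; "tau": joint torques, N m; "tcp_pos": TCP position; "orientation": TCP orientation; "contact_force": force on the tool from outside, world axes, zero at the start; "moment": the same for the moment, N m; "grip_width": finger opening in m; "gripper_force": force on a finger pad.
Only numpy, scipy, OpenCV 4.12 (cv2) and the standard library are available. Lean on these libraries where they do the work, as an engineer would, in place of code of your own. Each camera call takes 0.05 s, during which the arm holds its last target. There are 200 camera calls.

## Task

Tidy the wooden hob board without picking anything up: with the outside of the fingers, push the small brown tea box along the board until its back lies flat against the rail at the far edge and its side just touches the jam jar, which already stands at the rail. Keep the box standing on the board the whole time, do not shove the jar along, and leave the other things where they are.

Things in the scene. Friction and masses are not known exactly. Their poses are not given: they have to be found in the camera images.
- hob_board: Fixed wooden board laid over the hob, 260 (its x) x 440 (its y) mm, with a darker strip at each end. Its top is 23 mm above this origin (worktop height), which lies under the middle of the board. x points away from the robot to the rail, y along the rail to the left, z up; it may stand turned by up to 7 degrees.
- rail_face (a point): Point on the board's top at the foot of the rail's front face, at the middle of its length; axes as the board's. The rail is a fixed wooden strip along the whole far edge, 18 mm thick, 25 mm high above the board's top, 440 mm long.
- tea_box_center (a point): Centre of the loose closed tea box, brown card, 52 (its x, front to back) x 78 (its y) x 61 mm high, about 0.12 kg; this point is 30 mm above its underside. y to its left, z up. It starts on the near half of the board, its back within 30 degrees of facing the rail. Flat at the rail, this point is 26 mm from the rail's face. The lid's front lip juts out 2 to 4 mm near the top: push below it.
- jam_jar_center (a point): Centre of the jam jar: round glass jar with a white lid, 67 mm in diameter at the belly, 99 mm high, 0.42 kg, this point 49 mm above its underside. Loose; it stands within 6 mm of the rail near the left or the right end of the board (which end varies). The box touches it when their centres are 71 to 73 mm apart along the rail.
- match_box_center (a point): Centre of a small flat red and cream card box, 48 x 61 x 15 mm, loose, at the rail near the end that the jar does not take. To be left alone.
- biscuit_pack_center (a point): Centre of a green and yellow biscuit packet, 45 x 120 x 11 mm, loose, lying along the near edge of the board at the right. To be left alone.
- plaster_box_center (a point): Centre of a flat blue and white card box, 59 x 77 x 18 mm, loose, at the near left corner of the board. To be left alone.
- sink_mug_center (a point): Centre of a cream mug, 86 mm in diameter, 88 mm high, loose, on the worktop in front of the sink. To be left alone.

How it is judged:
By the outcome, as a careful person would: the job done as asked, in the order asked, and still so for the second after the job is handed in, with the robot touching nothing.
It also fails if it takes over 48 s, if anything falls off the work surface, if the arm or the gripper's body presses on something with over 40 N, if the wrist force passes 120 N, or if a joint passes its speed limit or range.

## Working session

There is one attempt and no reset: what is moved stays moved. The work goes in short steps, Python scripts to look and compute and a tool call to move; the robot and the scene stay as the last step left them, time stands still between calls to the robot, and variables do not carry over. Pictures are saved under pics/ and viewed, at most 10 in all, crops included, and the job is handed in when it is done.

Besides the shell and the picture viewer there is one more tool, called after "Call:" as name([rows], argument=value, ...), one row to a line, values as JSON. arm_command: Moves the arm, as the interface text tells. Its arguments: {"type":"object","properties":{"plan":{"type":"array","items":{"type":"object","properties":{"claw":{"type":"number"},"tx":{"type":"number"},"ty":{"type":"number"},"tz":{"type":"number"},"ax":{"type":"number"},"ay":{"type":"number"},"az":{"type":"number"}}}},"squeeze":{"type":"number"}},"required":["plan"]}

```bash
mkdir -p pics; cat > h.py <<'E'
import numpy as np, cv2
from scipy.spatial.transform import Rotation as R
from bench import r
def camT(n,obs=None):
    m=r.camera_model(n)
    if n=="wrist":
        o=obs or r.get_obs(); T=np.eye(4);T[:3,:3]=R.from_rotvec(o["orientation"]).as_matrix();T[:3,3]=o["tcp_pos"]
        return T@np.array(m["tool_from_camera"])
    T=np.eye(4); q=np.array(m["orientation"],float)
    T[:3,:3]=q if q.shape==(3,3) else (R.from_rotvec(q) if q.size==3 else R.from_quat(q)).as_matrix()
    T[:3,3]=m["position"]; return T
def snap(n,f):
    T=camT(n); im=r.grab_frame(n); cv2.imwrite("pics/"+f,im[:,:,::-1]); return im,T
def find(t,n,T,k=2):
    return [(np.round((T@np.r_[d["location"],1])[:3],4).tolist(),round(d["confidence"],2)) for d in r.tip_of(t,n)[:k]]
def ray(n,T,u,v,z):
    m=r.camera_model(n); d=T[:3,:3]@np.array([(u-m["cx"])/m["fx"],-(v-m["cy"])/m["fy"],-1]); p=T[:3,3]
    return p+d*(z-p[2])/d[2]
E
python3 - <<'E'
from h import *
o=r.get_obs(); print({k:np.round(v,3).tolist() for k,v in o.items()})
for n in("top","scene"):
    print(n,r.camera_model(n)); im,T=snap(n,n+"0.png")
    for t in "hob_board rail_face tea_box_center jam_jar_center match_box_center biscuit_pack_center plaster_box_center sink_mug_center".split(): print(t,find(t,n,T))
E
```

```text
{'clock': 0.0, 'joints': [-1.409, 0.478, 0.022, 1.556, -0.011, 1.109, -0.083], 'qvel': [0.001, -0.0, -0.002, -0.002, 0.001, -0.001, 0.002], 'tau': [-0.0, -59.644, 1.607, -28.12, 0.012, 0.009, 0.0], 'tcp_pos': [0.18, 0.65, 0.404], 'orientation': [-0.422, -3.113, 0.003], 'contact_force': [-0.094, -0.237, -0.35], 'moment': [0.015, 0.013, 0.085], 'gripper_force': 0.0, 'grip_width': 0.085}
top {'fx': 500.03027198477645, 'fy': 500.03027198477645, 'cx': 320.4323497756241, 'cy': 244.95479456219667, 'position': array([0.43298654, 0.13274943, 1.21513729]), 'orientation': array([ 0.0421644 , -0.08711903, -1.567546  ])}
hob_board [([0.5324, -0.0377, 0.0005], 0.8)]
rail_face [([0.6484, -0.0448, 0.026], 0.76)]
tea_box_center [([0.4992, -0.0073, 0.0559], 0.88), ([0.4154, 0.3936, 0.0508], 0.23)]
jam_jar_center [([0.5924, -0.2149, 0.07], 0.82)]
match_box_center [([0.6263, 0.122, 0.0316], 0.77)]
biscuit_pack_center [([0.4282, -0.1805, 0.0301], 0.6)]
plaster_box_center [([0.4664, 0.147, 0.0367], 0.59)]
sink_mug_center [([0.4134, 0.3946, 0.0493], 0.71)]
scene {'fx': 590.2636251316856, 'fy': 590.2636251316856, 'cx': 319.68952132010975, 'cy': 239.31911380714573, 'position': array([-0.17715166, -0.37019086,  0.84968798]), 'orientation': array([ 0.77223674, -0.43007928, -0.91014387])}
hob_board [([0.5332, -0.0356, -0.0002], 0.97)]
rail_face [([0.6455, -0.0415, 0.0234], 0.83)]
tea_box_center [([0.4974, -0.0071, 0.0565], 0.93)]
jam_jar_center [([0.5946, -0.2168, 0.0716], 0.69)]
match_box_center [([0.6174, 0.124, 0.034], 0.95)]
biscuit_pack_center [([0.4232, -0.1812, 0.03], 0.86)]
plaster_box_center [([0.5939, -0.2145, 0.0707], 0.66), ([0.4518, 0.143, 0.0357], 0.63)]
sink_mug_center [([0.4135, 0.3925, 0.0431], 0.76)]
```

View pics/top0.png

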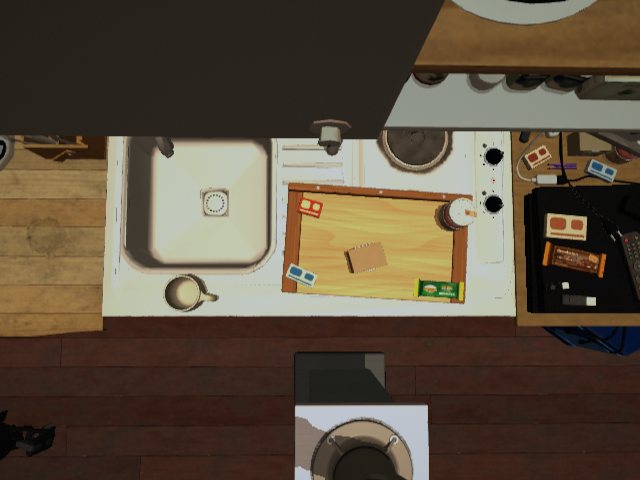

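View pics/scene0.png

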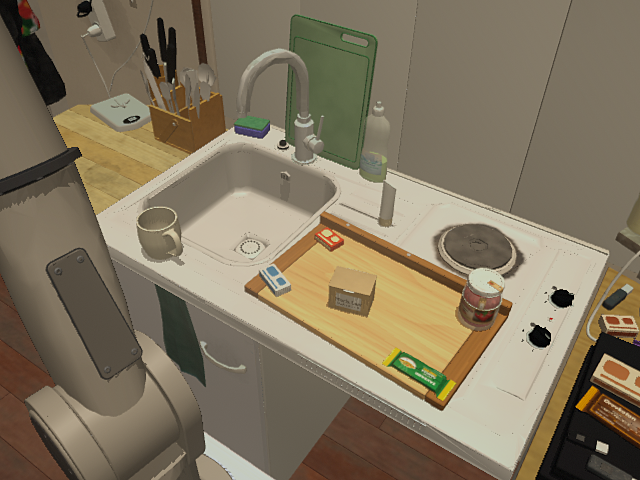

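Both views show the jar at the right end of the rail (top view ~(458,213)), the box at ~(367,257), the matchbox at (311,205), the biscuit pack at (440,290) and the plaster box at (302,275). A cupboard or hood hangs over the far left. I'll zoom in to get the angles.

```bash
python3 - <<'E'
import cv2
a=cv2.imread("pics/top0.png")[175:310,275:485]; cv2.imwrite("pics/z.png",cv2.resize(a,None,fx=3.8,fy=3.8,interpolation=cv2.INTER_CUBIC))
E
```

```text
(no output)
```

View pics/z.png

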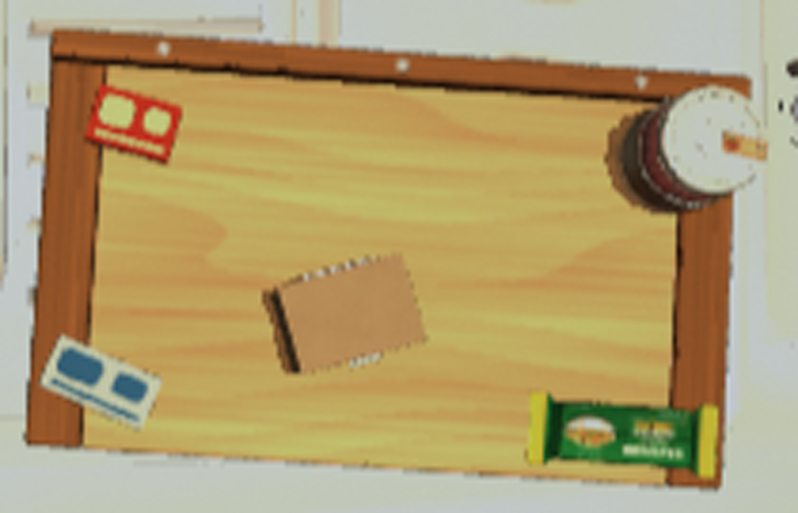

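The zoom gives the box lid corners at (278,291), (403,254), (425,340), (297,373), the rail's back edge running (52,32)–(748,78), and the board's near edge (27,442)–(718,487).

```bash
python3 - <<'E'
from h import *
T=camT("top")
f=lambda u,v,z: ray("top",T,275+(u+.5)/3.8-.5,175+(v+.5)/3.8-.5,z)
yaw=lambda a,b: np.degrees(np.arctan2(-(a-b)[0],(a-b)[1]))
a,b=f(52,32,.048),f(748,78,.048); c,d=f(27,442,.023),f(718,487,.023)
print("rail back",a,b,yaw(a,b),"near",c,d,yaw(c,d))
q=[f(*p,.084) for p in((278,291),(403,254),(425,340),(297,373))]
print(np.round(q,4),"center",np.mean(q,0),"yaw",yaw(q[0],q[1]),yaw(q[3],q[2]))
th=np.radians((yaw(a,b)+yaw(c,d))/2); X=np.array([np.cos(th),np.sin(th)]);Y=np.array([-np.sin(th),np.cos(th)])
bc=(a+b+c+d)[:2]/4; print("board c",bc,"yaw",np.degrees(th),"halfx",(a+b-c-d)[:2]@X/4)
for n,p in dict(box=np.mean(q,0)[:2],boxn=[.4983,-.0072],jar=[.5935,-.216],rail=[.647,-.043],bis=[.4257,-.181]).items(): print(n,(p-bc)@X,(p-bc)@Y)
o=r.get_obs(); print(R.from_rotvec(o["orientation"]).as_matrix().round(3))
print(r.camera_model("wrist"))
E
```

```text
rail back [0.67586591 0.17541549 0.048     ] [ 0.64965504 -0.26065782  0.048     ] -3.439714382852852 near [0.42174763 0.19027562 0.023     ] [ 0.39387252 -0.24377271  0.023     ] -3.6745573704527454
[[ 0.5123  0.0382  0.084 ]
 [ 0.5348 -0.037   0.084 ]
 [ 0.4832 -0.0498  0.084 ]
 [ 0.4634  0.027   0.084 ]] center [ 0.49844145 -0.00540213  0.084     ] yaw 16.635921170896186 14.487735413734137
board c [ 0.53528527 -0.03468486] yaw -3.557135876652799 halfx 0.12772200897460134
box -0.03858965238559863 0.026940381783797113
boxn -0.03861928522757952 0.025137195350447818
jar 0.0693520623253073 -0.17735396027767764
rail 0.11201540304182951 -0.001367911515550082
bis -0.10029619325562611 -0.1528323498422617
[[-0.964  0.267 -0.   ]
 [ 0.267  0.964  0.   ]
 [ 0.    -0.    -1.   ]]
{'fx': 426.2055956314163, 'fy': 426.2055956314163, 'cx': 322.5955352414896, 'cy': 240.95183844483662, 'tool_from_camera': array([[-1.22381321e-04,  9.58943837e-01,  2.83596019e-01,
         7.26407548e-02],
       [ 9.99999941e-01,  2.60361111e-05,  3.43496165e-04,
        -3.96753107e-04],
       [ 3.22009793e-04,  2.83596045e-01, -9.58943783e-01,
         3.13800384e-02],
       [ 0.00000000e+00,  0.00000000e+00,  0.00000000e+00,
         1.00000000e+00]])}
```

```bash
cat >> h.py <<'E'
TH=np.radians(-3.56); BC=np.array([.5353,-.0347]); Rb=R.from_euler("z",TH)
def b2w(p): return np.r_[BC,.023]+Rb.apply(p)
def w2b(p): return Rb.inv().apply(np.asarray(p)-np.r_[BC,.023])
# tool dirs in board frame: x=-X,y=+Y,z=down; then tilt ax,ay,az (tool rotvec deg)
R0=R.from_matrix(np.array([[-1,0,0],[0,1,0],[0,0,-1]]).T)
def go(tip,tilt=(0,0,0),L=.173):
    """tip: board-frame target of the fingertip midpoint (z above board top)"""
    o=r.get_obs(); Rc=R.from_rotvec(o["orientation"]); Rt=Rb*R0*R.from_rotvec(np.radians(tilt))
    tcp=b2w(tip)-Rt.apply([0,0,L])
    print("t",round(o["clock"],2),"tip now",w2b(o["tcp_pos"]+Rc.apply([0,0,L])).round(4),"F",np.round(Rb.inv().apply(o["contact_force"]),1),"w",round(o["grip_width"],3))
    print("turn first (deg)",np.degrees((Rc.inv()*Rt).as_rotvec()).round(2),"then shift",Rt.inv().apply(tcp-o["tcp_pos"]).round(4),"tcp target",tcp.round(3))
E
python3 -c "
from h import *
go([-.033,.105,.10],(8,0,0))"
```

```text
t 0.9 tip now [-0.3973  0.6619  0.2087] F [ 0.9 -0.3 -0.5] w 0.085
turn first (deg) [  7.97  -0.83 -11.88] then shift [-0.3643 -0.5123  0.1835] tcp target [0.51  0.096 0.294]
```

Call:
arm_command([
  {"claw": 1,"ax": 4,"ay": -0.4,"az": -5.9},
  {"claw": 1,"ax": 4,"ay": -0.4,"az": -5.9},
  {"claw": 1,"tx": -0.022,"ty": -0.031,"tz": 0.011},
  {"claw": 1,"tx": -0.022,"ty": -0.031,"tz": 0.011},
  {"claw": 1,"tx": -0.022,"ty": -0.031,"tz": 0.011},
  {"claw": 1,"tx": -0.022,"ty": -0.031,"tz": 0.011},
  {"claw": 1,"tx": -0.022,"ty": -0.031,"tz": 0.011},
  {"claw": 1,"tx": -0.022,"ty": -0.031,"tz": 0.011},
  {"claw": 1,"tx": -0.022,"ty": -0.031,"tz": 0.011},
  {"claw": 1,"tx": -0.022,"ty": -0.031,"tz": 0.011},
])

```text
invalid input at $.plan[0]: expected keys claw, tx, ty, tz, ax, ay, az
```

Call:
arm_command([
  {"claw": 1,"tx": -0.022,"ty": -0.031,"tz": 0.011},
  {"claw": 1,"tx": -0.022,"ty": -0.031,"tz": 0.011},
  {"claw": 1,"tx": -0.022,"ty": -0.031,"tz": 0.011},
  {"claw": 1,"tx": -0.022,"ty": -0.031,"tz": 0.011},
  {"claw": 1,"tx": -0.022,"ty": -0.031,"tz": 0.011},
  {"claw": 1,"tx": -0.022,"ty": -0.031,"tz": 0.011},
  {"claw": 1,"tx": -0.022,"ty": -0.031,"tz": 0.011},
  {"claw": 1,"tx": -0.022,"ty": -0.031,"tz": 0.011},
  {"claw": 1},
  {"claw": 1},
])

```text
invalid input at $.plan[0]: expected keys claw, tx, ty, tz, ax, ay, az
```

```bash
python3 -c "
from h import *
go([-.033,.105,.016],(8,0,0))
im,T=snap('wrist','w1.png')
for t in ('tea_box_center','jam_jar_center','rail_face'):
  for p,c in find(t,'wrist',T): print(t,w2b(p).round(4),c)"
```

```text
t 0.9 tip now [-0.3973  0.6619  0.2087] F [ 0.9 -0.3 -0.5] w 0.085
turn first (deg) [  7.97  -0.83 -11.88] then shift [-0.3643 -0.5006  0.2666] tcp target [0.51  0.096 0.21 ]
```

View pics/w1.png

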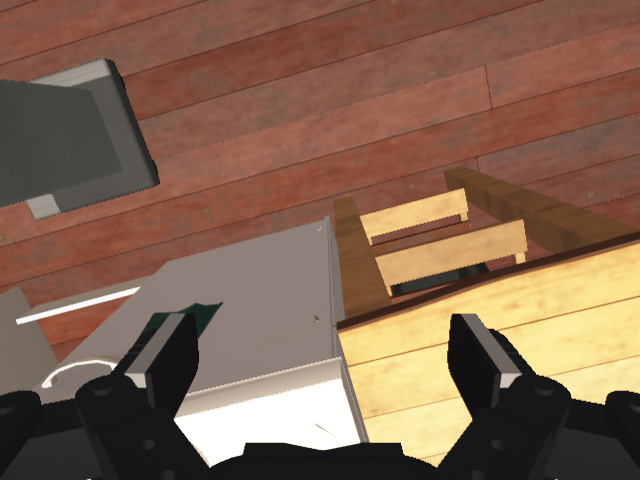

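The command was refused because every key is required, so the arm didn't move. The picture shows only the open fingers at the bottom, with knuckles that bulge outward.

Call:
arm_command([
  {"claw": 1,"tx": 0,"ty": 0,"tz": 0,"ax": 4,"ay": -0.4,"az": -5.9},
  {"claw": 1,"tx": 0,"ty": 0,"tz": 0,"ax": 4,"ay": -0.4,"az": -5.9},
  {"claw": 1,"tx": -0.022,"ty": -0.031,"tz": 0.011,"ax": 0,"ay": 0,"az": 0},
  {"claw": 1,"tx": -0.022,"ty": -0.031,"tz": 0.011,"ax": 0,"ay": 0,"az": 0},
  {"claw": 1,"tx": -0.022,"ty": -0.031,"tz": 0.011,"ax": 0,"ay": 0,"az": 0},
  {"claw": 1,"tx": -0.022,"ty": -0.031,"tz": 0.011,"ax": 0,"ay": 0,"az": 0},
  {"claw": 1,"tx": -0.022,"ty": -0.031,"tz": 0.011,"ax": 0,"ay": 0,"az": 0},
  {"claw": 1,"tx": -0.022,"ty": -0.031,"tz": 0.011,"ax": 0,"ay": 0,"az": 0},
  {"claw": 1,"tx": -0.022,"ty": -0.031,"tz": 0.011,"ax": 0,"ay": 0,"az": 0},
  {"claw": 1,"tx": -0.022,"ty": -0.031,"tz": 0.011,"ax": 0,"ay": 0,"az": 0},
])

```text
clock: 1.93
tcp_pos: [0.3398, 0.3803, 0.3521]
orientation: [-0.099, -3.128, 0.218]
contact_force: [0.8, -0.4, -0.0]
grip_width: -0.0002
gripper_force: 0.0
```

Call:
arm_command([
  {"claw": 1,"tx": -0.022,"ty": -0.031,"tz": 0.011,"ax": 0,"ay": 0,"az": 0},
  {"claw": 1,"tx": -0.022,"ty": -0.031,"tz": 0.011,"ax": 0,"ay": 0,"az": 0},
  {"claw": 1,"tx": -0.022,"ty": -0.031,"tz": 0.011,"ax": 0,"ay": 0,"az": 0},
  {"claw": 1,"tx": -0.022,"ty": -0.031,"tz": 0.011,"ax": 0,"ay": 0,"az": 0},
  {"claw": 1,"tx": -0.022,"ty": -0.031,"tz": 0.011,"ax": 0,"ay": 0,"az": 0},
  {"claw": 1,"tx": -0.022,"ty": -0.031,"tz": 0.011,"ax": 0,"ay": 0,"az": 0},
  {"claw": 1,"tx": -0.022,"ty": -0.031,"tz": 0.011,"ax": 0,"ay": 0,"az": 0},
  {"claw": 1,"tx": -0.022,"ty": -0.031,"tz": 0.011,"ax": 0,"ay": 0,"az": 0},
  {"claw": 1,"tx": 0,"ty": 0,"tz": 0,"ax": 0,"ay": 0,"az": 0},
  {"claw": 1,"tx": 0,"ty": 0,"tz": 0,"ax": 0,"ay": 0,"az": 0},
])

```text
clock: 2.77
tcp_pos: [0.4992, 0.111, 0.2994]
orientation: [-0.108, -3.127, 0.221]
contact_force: [0.2, 0.3, 0.1]
grip_width: 0.0001
gripper_force: 0.0
```

```bash
python3 -c "
from h import *
go([-.033,.105,.016],(8,0,0))
im,T=snap('wrist','w2.png')
for t in ('tea_box_center','jam_jar_center','rail_face'):
  for p,c in find(t,'wrist',T): print(t,w2b(p).round(4),c)"
```

```text
t 2.77 tip now [-0.0453  0.1189  0.1051] F [0.2 0.3 0.1] w 0.0
turn first (deg) [-0.08 -0.07 -0.39] then shift [-0.0121 -0.0016  0.0901] tcp target [0.51  0.096 0.21 ]
rail_face [ 0.1109 -0.002  -0.0021] 0.93
```

View pics/w2.png

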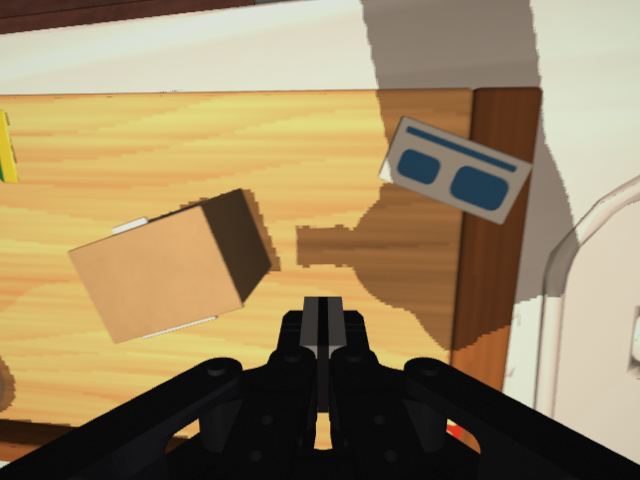

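Closed, the knuckles bulge about 30 mm to each side, roughly 40 mm above the tips. The flat x-sides of the partly open fingers are therefore the better pushing faces. The box is at left centre, with its side towards the gripper. I'll push the front first with two fingers, matched to the box's yaw.

```bash
cat >> h.py <<'E'
def go2(tip,yaw,ay,n=8,L=.173):
    o=r.get_obs(); Rc=R.from_rotvec(o["orientation"])
    Rt=Rb*R0*R.from_euler("ZY",[-yaw,ay],degrees=True); tn=o["tcp_pos"]+Rc.apply([0,0,L])
    tcp=b2w(tip)-Rt.apply([0,0,L]); s=Rt.inv().apply(tcp-o["tcp_pos"])
    print("t",round(o["clock"],2),"tip",w2b(tn).round(4),"F",np.round(Rb.inv().apply(o["contact_force"]),1),"w",round(o["grip_width"],3),"q",np.round(o["joints"],2))
    print("turn",np.degrees((Rc.inv()*Rt).as_rotvec()).round(2),"shift",s.round(4),"tcp",tcp.round(3),"X,Y,Z unit in tool",(Rt.inv()*Rb).as_matrix().T.round(3).tolist())
E
python3 -c "
from h import *
go2([-.083,.011,.080],19,-8)"
```

```text
t 2.97 tip [-0.0466  0.1232  0.1053] F [ 0.6 -0.2  0.2] w -0.0 q [-0.58  0.36  0.23  2.04  0.06  0.81  1.11]
turn [ -9.21  -9.26 -18.33] shift [ 0.1054 -0.1169  0.0108] tcp [ 0.43  -0.025  0.274] X,Y,Z unit in tool [[-0.936, -0.326, 0.132], [-0.322, 0.946, 0.045], [-0.139, 0.0, -0.99]]
```

Call:
arm_command([
  {"claw": 0.6,"tx": 0,"ty": 0,"tz": 0,"ax": -2.3,"ay": -2.3,"az": -4.6},
  {"claw": 0.6,"tx": 0,"ty": 0,"tz": 0,"ax": -2.3,"ay": -2.3,"az": -4.6},
  {"claw": 0.6,"tx": 0,"ty": 0,"tz": 0,"ax": -2.3,"ay": -2.3,"az": -4.6},
  {"claw": 0.6,"tx": 0,"ty": 0,"tz": 0,"ax": -2.3,"ay": -2.3,"az": -4.6},
  {"claw": 0.6,"tx": 0.021,"ty": -0.0235,"tz": 0.002,"ax": 0,"ay": 0,"az": 0},
  {"claw": 0.6,"tx": 0.021,"ty": -0.0235,"tz": 0.002,"ax": 0,"ay": 0,"az": 0},
  {"claw": 0.6,"tx": 0.021,"ty": -0.0235,"tz": 0.002,"ax": 0,"ay": 0,"az": 0},
  {"claw": 0.6,"tx": 0.021,"ty": -0.0235,"tz": 0.002,"ax": 0,"ay": 0,"az": 0},
  {"claw": 0.6,"tx": 0.021,"ty": -0.0235,"tz": 0.002,"ax": 0,"ay": 0,"az": 0},
  {"claw": 0.6,"tx": 0,"ty": 0,"tz": 0,"ax": 0,"ay": 0,"az": 0},
])

```text
clock: 3.8
tcp_pos: [0.4272, -0.0306, 0.2744]
orientation: [-0.396, 2.982, 0.025]
contact_force: [-0.5, -0.0, 0.1]
grip_width: 0.0343
gripper_force: 0.0
```

```bash
python3 -c "
from h import *
go2([-.083,.011,.013],19,-8)
im,T=snap('wrist','w3.png')
for t in ('tea_box_center','biscuit_pack_center'):
  for p,c in find(t,'wrist',T): print(t,w2b(p).round(4),c)"
```

```text
t 3.8 tip [-0.0862  0.0046  0.0799] F [-0.5 -0.   0.1] w 0.034 q [-0.14  0.24  0.09  2.29 -0.1   0.48  1.86]
turn [-0.1  -0.33 -0.32] shift [0.0052 0.0047 0.067 ] tcp [ 0.43  -0.025  0.207] X,Y,Z unit in tool [[-0.936, -0.326, 0.132], [-0.322, 0.946, 0.045], [-0.139, 0.0, -0.99]]
biscuit_pack_center [-0.1058 -0.1533  0.0063] 0.62
```

View pics/w3.png

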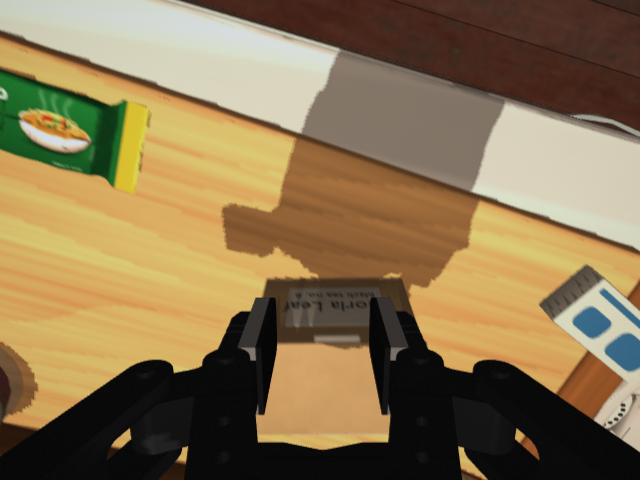

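The view shows the box's front face below the gripper. Its foot runs along row 279 from column 265 to 405, level with the tool, so the yaw match is good. The lip is near row 340.

```bash
python3 -c "
from h import *
T=camT('wrist')
P=[w2b(ray('wrist',T,u,279,.023)) for u in (265,406)]
a,b=P; d=b-a; yaw=np.degrees(np.arctan2(-d[0],d[1])); c=(a+b)/2
print(P,'len',np.linalg.norm(d),'yaw',yaw)
n=np.array([np.cos(np.radians(yaw)),np.sin(np.radians(yaw)),0]); print('box centre',c+.026*n,'tip start',c-.021*n)
"
```

```text
[array([-4.46211579e-02, -1.19340537e-02, -6.93889390e-18]), array([-7.07064887e-02,  6.38279434e-02, -6.93889390e-18])] len 0.08012692853465382 yaw 18.99890680562352
box centre [-3.30801788e-02  3.44112478e-02 -6.93889390e-18] tip start [-7.75198438e-02  1.91103924e-02 -6.93889390e-18]
```

Call:
arm_command([
  {"claw": 0.6,"tx": 0.0005,"ty": 0.004,"tz": 0.015,"ax": 0,"ay": -0.3,"az": -0.3},
  {"claw": 0.6,"tx": 0.0005,"ty": 0.0045,"tz": 0.017,"ax": 0,"ay": 0,"az": 0},
  {"claw": 0.6,"tx": 0,"ty": 0,"tz": 0.015,"ax": 0,"ay": 0,"az": 0},
  {"claw": 0.6,"tx": 0,"ty": 0,"tz": 0.012,"ax": 0,"ay": 0,"az": 0},
  {"claw": 0.6,"tx": 0,"ty": 0,"tz": 0.008,"ax": 0,"ay": 0,"az": 0},
  {"claw": 0.6,"tx": 0,"ty": 0,"tz": 0,"ax": 0,"ay": 0,"az": 0},
  {"claw": 0.6,"tx": -0.005,"ty": 0,"tz": 0.0007,"ax": 0,"ay": 0,"az": 0},
  {"claw": 0.6,"tx": -0.005,"ty": 0,"tz": 0.0007,"ax": 0,"ay": 0,"az": 0},
  {"claw": 0.6,"tx": -0.005,"ty": 0,"tz": 0.0007,"ax": 0,"ay": 0,"az": 0},
  {"claw": 0.6,"tx": -0.005,"ty": 0,"tz": 0.0007,"ax": 0,"ay": 0,"az": 0},
])

```text
clock: 4.78
tcp_pos: [0.4569, -0.0108, 0.2095]
orientation: [-0.409, 2.97, 0.027]
contact_force: [-1.5, -0.6, 0.5]
grip_width: 0.0341
gripper_force: 0.4
```

```bash
python3 -c "
from h import *
go2([-.02,.03,.013],0,-8)"
```

```text
t 4.78 tip [-0.056   0.0269  0.0153] F [-1.5 -0.7  0.5] w 0.034 q [-0.15  0.41  0.05  2.26 -0.14  0.33  1.87]
turn [ 2.63  0.32 19.05] shift [-0.035   0.011   0.0071] tcp [ 0.493 -0.002  0.207] X,Y,Z unit in tool [[-0.99, 0.0, 0.139], [-0.0, 1.0, -0.0], [-0.139, -0.0, -0.99]]
```

Call:
arm_command([
  {"claw": 0.6,"tx": -0.007,"ty": 0,"tz": 0.001,"ax": 0.26,"ay": 0,"az": 1.9},
  {"claw": 0.6,"tx": -0.007,"ty": 0,"tz": 0.001,"ax": 0.26,"ay": 0,"az": 1.9},
  {"claw": 0.6,"tx": -0.007,"ty": 0,"tz": 0.001,"ax": 0.26,"ay": 0,"az": 1.9},
  {"claw": 0.6,"tx": -0.007,"ty": 0,"tz": 0.001,"ax": 0.26,"ay": 0,"az": 1.9},
  {"claw": 0.6,"tx": -0.007,"ty": 0,"tz": 0.001,"ax": 0.26,"ay": 0,"az": 1.9},
  {"claw": 0.6,"tx": -0.007,"ty": 0,"tz": 0.001,"ax": 0.26,"ay": 0,"az": 1.9},
  {"claw": 0.6,"tx": -0.007,"ty": 0,"tz": 0.001,"ax": 0.26,"ay": 0,"az": 1.9},
  {"claw": 0.6,"tx": -0.007,"ty": 0,"tz": 0.001,"ax": 0.26,"ay": 0,"az": 1.9},
  {"claw": 0.6,"tx": -0.007,"ty": 0,"tz": 0.001,"ax": 0.26,"ay": 0,"az": 1.9},
  {"claw": 0.6,"tx": -0.007,"ty": 0,"tz": 0.001,"ax": 0.26,"ay": 0,"az": 1.9},
])

```text
clock: 5.62
tcp_pos: [0.5267, -0.0021, 0.2094]
orientation: [0.094, 2.996, -0.005]
contact_force: [0.1, 1.2, -0.8]
grip_width: 0.0344
gripper_force: 0.3
```

```bash
python3 -c "
from h import *
go2([.049,.03,.013],0,-8)
im,T=snap('top','t1.png')
for t in ('tea_box_center','jam_jar_center'):
  for p,c in find(t,'top',T): print(t,w2b(p).round(4),c)"
```

```text
t 5.62 tip [0.0143 0.0323 0.0152] F [-0.   1.2 -0.8] w 0.034 q [-0.29  0.5   0.21  2.12 -0.2   0.4   1.58]
turn [ 0.08  0.28 -0.04] shift [-0.0349 -0.002   0.007 ] tcp [ 0.562 -0.006  0.207] X,Y,Z unit in tool [[-0.99, 0.0, 0.139], [-0.0, 1.0, -0.0], [-0.139, -0.0, -0.99]]
tea_box_center [0.0565 0.0288 0.0322] 0.56
jam_jar_center [ 0.0714 -0.1773  0.0477] 0.68
```

Call:
arm_command([
  {"claw": 0.6,"tx": -0.004,"ty": 0,"tz": 0.0006,"ax": 0,"ay": 0,"az": 0},
  {"claw": 0.6,"tx": -0.004,"ty": 0,"tz": 0.0006,"ax": 0,"ay": 0,"az": 0},
  {"claw": 0.6,"tx": -0.004,"ty": 0,"tz": 0.0006,"ax": 0,"ay": 0,"az": 0},
  {"claw": 0.6,"tx": -0.004,"ty": 0,"tz": 0.0006,"ax": 0,"ay": 0,"az": 0},
  {"claw": 0.6,"tx": -0.004,"ty": 0,"tz": 0.0006,"ax": 0,"ay": 0,"az": 0},
  {"claw": 0.6,"tx": -0.003,"ty": 0,"tz": 0.0005,"ax": 0,"ay": 0,"az": 0},
  {"claw": 0.6,"tx": -0.002,"ty": 0,"tz": 0.0003,"ax": 0,"ay": 0,"az": 0},
  {"claw": 0.6,"tx": -0.002,"ty": 0,"tz": 0.0003,"ax": 0,"ay": 0,"az": 0},
  {"claw": 0.6,"tx": -0.001,"ty": 0,"tz": 0,"ax": 0,"ay": 0,"az": 0},
  {"claw": 0.6,"tx": -0.001,"ty": 0,"tz": 0,"ax": 0,"ay": 0,"az": 0},
])

```text
clock: 6.6
tcp_pos: [0.5553, -0.0043, 0.209]
orientation: [0.092, 2.996, -0.005]
contact_force: [-0.8, -0.5, 0.7]
grip_width: 0.0341
gripper_force: 0.4
```

```bash
python3 -c "
from h import *
go2([.049,.03,.013],0,-8)"
```

```text
t 6.6 tip [0.0428 0.0318 0.0147] F [-0.8 -0.6  0.7] w 0.034 q [-0.28  0.53  0.21  2.05 -0.2   0.43  1.58]
turn [0.06 0.24 0.04] shift [-0.0066 -0.0016  0.0026] tcp [ 0.562 -0.006  0.207] X,Y,Z unit in tool [[-0.99, 0.0, 0.139], [-0.0, 1.0, -0.0], [-0.139, -0.0, -0.99]]
```

Call:
arm_command([
  {"claw": 0.6,"tx": -0.001,"ty": 0,"tz": 0.0001,"ax": 0,"ay": 0,"az": 0},
  {"claw": 0.6,"tx": -0.001,"ty": 0,"tz": 0.0001,"ax": 0,"ay": 0,"az": 0},
  {"claw": 0.6,"tx": -0.001,"ty": 0,"tz": 0.0001,"ax": 0,"ay": 0,"az": 0},
  {"claw": 0.6,"tx": -0.001,"ty": 0,"tz": 0.0001,"ax": 0,"ay": 0,"az": 0},
  {"claw": 0.6,"tx": -0.0005,"ty": 0,"tz": 0,"ax": 0,"ay": 0,"az": 0},
  {"claw": 0.6,"tx": -0.0005,"ty": 0,"tz": 0,"ax": 0,"ay": 0,"az": 0},
  {"claw": 0.6,"tx": -0.0005,"ty": 0,"tz": 0,"ax": 0,"ay": 0,"az": 0},
  {"claw": 0.6,"tx": -0.0005,"ty": 0,"tz": 0,"ax": 0,"ay": 0,"az": 0},
  {"claw": 0.6,"tx": 0,"ty": 0,"tz": 0,"ax": 0,"ay": 0,"az": 0},
  {"claw": 0.6,"tx": 0,"ty": 0,"tz": 0,"ax": 0,"ay": 0,"az": 0},
])

```text
clock: 7.43
tcp_pos: [0.5609, -0.0046, 0.2094]
orientation: [0.092, 2.997, -0.005]
contact_force: [-1.4, 0.2, -0.3]
grip_width: 0.0342
gripper_force: 0.7
```

```bash
python3 -c "
from h import *
go2([.049,.03,.013],0,-8)"
```

```text
t 7.43 tip [0.0484 0.0318 0.0152] F [-1.4  0.1 -0.3] w 0.034 q [-0.28  0.54  0.21  2.04 -0.2   0.44  1.59]
turn [0.06 0.2  0.04] shift [-0.0009 -0.0016  0.0023] tcp [ 0.562 -0.006  0.207] X,Y,Z unit in tool [[-0.99, 0.0, 0.139], [-0.0, 1.0, -0.0], [-0.139, -0.0, -0.99]]
```

Call:
arm_command([
  {"claw": 0.6,"tx": -0.001,"ty": 0,"tz": 0.0001,"ax": 0,"ay": 0,"az": 0},
  {"claw": 0.6,"tx": -0.001,"ty": 0,"tz": 0.0001,"ax": 0,"ay": 0,"az": 0},
  {"claw": 0.6,"tx": -0.0005,"ty": 0,"tz": 0.0001,"ax": 0,"ay": 0,"az": 0},
  {"claw": 0.6,"tx": -0.0005,"ty": 0,"tz": 0.0001,"ax": 0,"ay": 0,"az": 0},
  {"claw": 0.6,"tx": 0,"ty": 0,"tz": 0,"ax": 0,"ay": 0,"az": 0},
  {"claw": 0.6,"tx": 0,"ty": 0,"tz": 0,"ax": 0,"ay": 0,"az": 0},
  {"claw": 0.6,"tx": 0,"ty": 0,"tz": 0,"ax": 0,"ay": 0,"az": 0},
  {"claw": 0.6,"tx": 0,"ty": 0,"tz": 0,"ax": 0,"ay": 0,"az": 0},
  {"claw": 0.6,"tx": 0,"ty": 0,"tz": 0,"ax": 0,"ay": 0,"az": 0},
  {"claw": 0.6,"tx": 0,"ty": 0,"tz": 0,"ax": 0,"ay": 0,"az": 0},
])

```text
clock: 8.27
tcp_pos: [0.5621, -0.0047, 0.2089]
orientation: [0.092, 3.003, -0.005]
contact_force: [-8.3, 1.9, 4.4]
grip_width: 0.034
gripper_force: 4.6
```

```bash
python3 -c "
from h import *
go2([.049,.03,.013],0,-8)
im,T=snap('top','t2.png'); cv2.imwrite('pics/z2.png',cv2.resize(im[175:310,275:485,::-1],None,fx=3.8,fy=3.8,interpolation=cv2.INTER_CUBIC))"
```

```text
t 8.27 tip [0.0486 0.0318 0.0145] F [-8.4  1.3  4.4] w 0.034 q [-0.28  0.54  0.21  2.03 -0.2   0.45  1.59]
turn [ 0.06 -0.11  0.04] shift [ 0.0001 -0.0016  0.0016] tcp [ 0.562 -0.006  0.207] X,Y,Z unit in tool [[-0.99, 0.0, 0.139], [-0.0, 1.0, -0.0], [-0.139, -0.0, -0.99]]
```

View pics/z2.png

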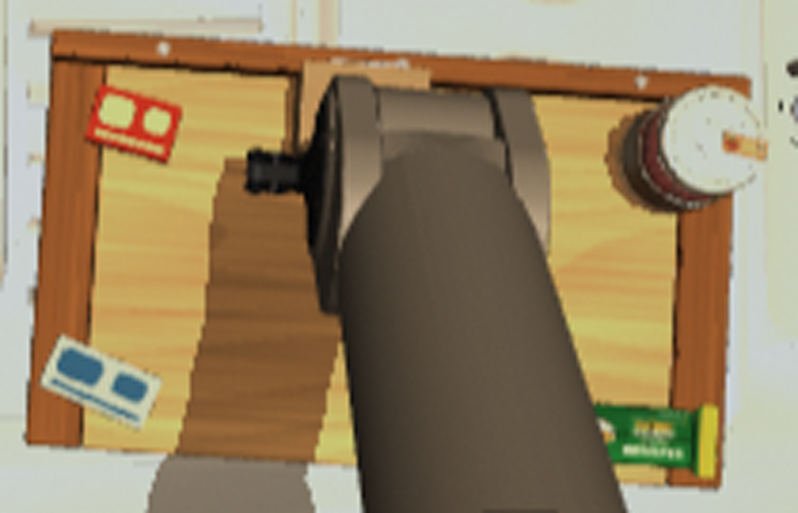

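The box's back lies flat on the rail: lid back edge (304,60)–(431,68), parallel to the rail. Jar, matchbox and packets are unmoved.

```bash
python3 -c "
from h import *
T=camT('top')
f=lambda u,v,z: w2b(ray('top',T,275+(u+.5)/3.8-.5,175+(v+.5)/3.8-.5,z)).round(4)
print('box corners',f(304,60,.084),f(431,68,.084),'jar',f(713,138,.122))
go2([.04,.095,.09],-90,-8)"
```

```text
box corners [0.1132 0.0638 0.061 ] [ 0.1136 -0.0133  0.061 ] jar [ 0.076  -0.1751  0.099 ]
t 8.32 tip [0.0486 0.0318 0.0145] F [-10.    0.6   4.9] w 0.034 q [-0.28  0.54  0.21  2.03 -0.2   0.45  1.59]
turn [12.49 -0.13 89.18] shift [ 0.0761  0.0152 -0.0869] tcp [0.583 0.082 0.284] X,Y,Z unit in tool [[-0.0, 1.0, 0.0], [0.99, 0.0, -0.139], [-0.139, 0.0, -0.99]]
```

Call:
arm_command([
  {"claw": 0.6,"tx": 0.02,"ty": 0,"tz": -0.003,"ax": 0,"ay": 0,"az": 0},
  {"claw": 0.75,"tx": 0,"ty": 0,"tz": -0.04,"ax": 0,"ay": 0,"az": 0},
  {"claw": 0.75,"tx": 0,"ty": 0.01,"tz": -0.04,"ax": 0,"ay": 0,"az": 0},
  {"claw": 0.75,"tx": 0,"ty": 0,"tz": 0,"ax": 0.96,"ay": 0,"az": 6.86},
  {"claw": 0.75,"tx": 0,"ty": 0,"tz": 0,"ax": 0.96,"ay": 0,"az": 6.86},
  {"claw": 0.75,"tx": 0,"ty": 0,"tz": 0,"ax": 0.96,"ay": 0,"az": 6.86},
  {"claw": 0.75,"tx": 0,"ty": 0,"tz": 0,"ax": 0.96,"ay": 0,"az": 6.86},
  {"claw": 0.75,"tx": 0,"ty": 0,"tz": 0,"ax": 0.96,"ay": 0,"az": 6.86},
  {"claw": 0.75,"tx": 0,"ty": 0,"tz": 0,"ax": 0.96,"ay": 0,"az": 6.86},
  {"claw": 0.75,"tx": 0,"ty": 0,"tz": 0,"ax": 0.96,"ay": 0,"az": 6.86},
])

```text
clock: 9.15
tcp_pos: [0.5337, 0.0071, 0.2894]
orientation: [1.328, 2.701, -0.087]
contact_force: [-0.0, 0.5, -1.0]
grip_width: 0.0217
gripper_force: 0.0
```

Call:
arm_command([
  {"claw": 0.75,"tx": 0,"ty": 0,"tz": 0,"ax": 0.96,"ay": 0,"az": 6.86},
  {"claw": 0.75,"tx": 0,"ty": 0,"tz": 0,"ax": 0.96,"ay": 0,"az": 6.86},
  {"claw": 0.75,"tx": 0,"ty": 0,"tz": 0,"ax": 0.96,"ay": 0,"az": 6.86},
  {"claw": 0.75,"tx": 0,"ty": 0,"tz": 0,"ax": 0.96,"ay": 0,"az": 6.86},
  {"claw": 0.75,"tx": 0,"ty": 0,"tz": 0,"ax": 0.96,"ay": 0,"az": 6.86},
  {"claw": 0.75,"tx": 0,"ty": 0,"tz": 0,"ax": 0.96,"ay": 0,"az": 6.86},
  {"claw": 0.75,"tx": 0,"ty": 0,"tz": 0,"ax": 0,"ay": 0,"az": 0},
  {"claw": 0.75,"tx": 0,"ty": 0,"tz": 0,"ax": 0,"ay": 0,"az": 0},
  {"claw": 0.75,"tx": 0,"ty": 0,"tz": 0,"ax": 0,"ay": 0,"az": 0},
  {"claw": 0.75,"tx": 0,"ty": 0,"tz": 0,"ax": 0,"ay": 0,"az": 0},
])

```text
clock: 9.98
tcp_pos: [0.5331, 0.0069, 0.289]
orientation: [2.213, 2.084, -0.147]
contact_force: [-0.4, 0.7, 0.0]
grip_width: 0.0214
gripper_force: 0.0
```

```bash
python3 -c "
from h import *
go2([.079,.093,.09],-90,-8);go2([.079,.093,.016],-90,-8)"
```

```text
t 9.98 tip [-0.0038  0.0177  0.0946] F [-0.5  0.7  0. ] w 0.021 q [-0.78  0.52  0.8   2.04 -0.33  0.77  0.13]
turn [ 0.3  -0.11  0.09] shift [ 0.0756  0.0837 -0.0059] tcp [0.621 0.077 0.284] X,Y,Z unit in tool [[-0.0, 1.0, 0.0], [0.99, 0.0, -0.139], [-0.139, 0.0, -0.99]]
t 9.98 tip [-0.0038  0.0177  0.0946] F [-0.5  0.7  0. ] w 0.021 q [-0.78  0.52  0.8   2.04 -0.33  0.77  0.13]
turn [ 0.3  -0.11  0.09] shift [0.0859 0.0837 0.0674] tcp [0.621 0.077 0.21 ] X,Y,Z unit in tool [[-0.0, 1.0, 0.0], [0.99, 0.0, -0.139], [-0.139, 0.0, -0.99]]
```

Call:
arm_command([
  {"claw": 0.75,"tx": 0.019,"ty": 0.021,"tz": -0.0015,"ax": 0,"ay": 0,"az": 0},
  {"claw": 0.75,"tx": 0.019,"ty": 0.021,"tz": -0.0015,"ax": 0,"ay": 0,"az": 0},
  {"claw": 0.75,"tx": 0.019,"ty": 0.021,"tz": -0.0015,"ax": 0,"ay": 0,"az": 0},
  {"claw": 0.75,"tx": 0.019,"ty": 0.021,"tz": -0.0015,"ax": 0,"ay": 0,"az": 0},
  {"claw": 0.75,"tx": 0.002,"ty": 0,"tz": 0.016,"ax": 0,"ay": 0,"az": 0},
  {"claw": 0.75,"tx": 0.002,"ty": 0,"tz": 0.016,"ax": 0,"ay": 0,"az": 0},
  {"claw": 0.75,"tx": 0.002,"ty": 0,"tz": 0.016,"ax": 0,"ay": 0,"az": 0},
  {"claw": 0.75,"tx": 0.002,"ty": 0,"tz": 0.013,"ax": 0,"ay": 0,"az": 0},
  {"claw": 0.75,"tx": 0.002,"ty": 0,"tz": 0.012,"ax": 0,"ay": 0,"az": 0},
  {"claw": 0.75,"tx": 0,"ty": 0,"tz": 0,"ax": 0,"ay": 0,"az": 0},
])

```text
clock: 10.82
tcp_pos: [0.621, 0.0776, 0.2087]
orientation: [2.216, 2.084, -0.153]
contact_force: [-0.5, -0.4, 0.1]
grip_width: 0.021
gripper_force: 0.0
```

```bash
python3 -c "
from h import *
go2([.079,-.040,.016],-90,-8)"
```

```text
t 10.82 tip [0.0788 0.0936 0.0144] F [-0.5 -0.4  0.1] w 0.021 q [-0.73  0.75  0.67  1.84 -0.46  0.76  0.09]
turn [ 0.06 -0.06  0.02] shift [-0.1323  0.0004  0.017 ] tcp [ 0.613 -0.055  0.21 ] X,Y,Z unit in tool [[-0.0, 1.0, 0.0], [0.99, 0.0, -0.139], [-0.139, 0.0, -0.99]]
```

Call:
arm_command([
  {"claw": 0.75,"tx": -0.005,"ty": 0,"tz": 0.0007,"ax": 0,"ay": 0,"az": 0},
  {"claw": 0.75,"tx": -0.006,"ty": 0,"tz": 0.0008,"ax": 0,"ay": 0,"az": 0},
  {"claw": 0.75,"tx": -0.007,"ty": 0,"tz": 0.001,"ax": 0,"ay": 0,"az": 0},
  {"claw": 0.75,"tx": -0.007,"ty": 0,"tz": 0.001,"ax": 0,"ay": 0,"az": 0},
  {"claw": 0.75,"tx": -0.007,"ty": 0,"tz": 0.001,"ax": 0,"ay": 0,"az": 0},
  {"claw": 0.75,"tx": -0.007,"ty": 0,"tz": 0.001,"ax": 0,"ay": 0,"az": 0},
  {"claw": 0.75,"tx": -0.007,"ty": 0,"tz": 0.001,"ax": 0,"ay": 0,"az": 0},
  {"claw": 0.75,"tx": -0.007,"ty": 0,"tz": 0.001,"ax": 0,"ay": 0,"az": 0},
  {"claw": 0.75,"tx": -0.007,"ty": 0,"tz": 0.001,"ax": 0,"ay": 0,"az": 0},
  {"claw": 0.75,"tx": -0.006,"ty": 0,"tz": 0.0008,"ax": 0,"ay": 0,"az": 0},
])

```text
clock: 11.65
tcp_pos: [0.6178, 0.0102, 0.211]
orientation: [2.216, 2.081, -0.149]
contact_force: [1.7, 1.8, 1.6]
grip_width: 0.0214
gripper_force: 1.3
```

Call:
arm_command([
  {"claw": 0.75,"tx": -0.006,"ty": 0,"tz": 0.0008,"ax": 0,"ay": 0,"az": 0},
  {"claw": 0.75,"tx": -0.006,"ty": 0,"tz": 0.0008,"ax": 0,"ay": 0,"az": 0},
  {"claw": 0.75,"tx": -0.006,"ty": 0,"tz": 0.0008,"ax": 0,"ay": 0,"az": 0},
  {"claw": 0.75,"tx": -0.006,"ty": 0,"tz": 0.0008,"ax": 0,"ay": 0,"az": 0},
  {"claw": 0.75,"tx": -0.006,"ty": 0,"tz": 0.0008,"ax": 0,"ay": 0,"az": 0},
  {"claw": 0.75,"tx": -0.006,"ty": 0,"tz": 0.0008,"ax": 0,"ay": 0,"az": 0},
  {"claw": 0.75,"tx": -0.005,"ty": 0,"tz": 0.0007,"ax": 0,"ay": 0,"az": 0},
  {"claw": 0.75,"tx": -0.003,"ty": 0,"tz": 0.0004,"ax": 0,"ay": 0,"az": 0},
  {"claw": 0.75,"tx": -0.002,"ty": 0,"tz": 0.0003,"ax": 0,"ay": 0,"az": 0},
  {"claw": 0.75,"tx": 0,"ty": 0,"tz": 0,"ax": 0,"ay": 0,"az": 0},
])

```text
clock: 12.48
tcp_pos: [0.6147, -0.036, 0.211]
orientation: [2.217, 2.081, -0.149]
contact_force: [-0.6, 0.5, 0.2]
grip_width: 0.0214
gripper_force: 0.0
```

```bash
python3 -c "
from h import *
go2([.079,-.050,.016],-90,-8)
im,T=snap('top','t3.png'); im2,T2=snap('scene','s3.png')
a=cv2.resize(im[175:295,340:485,::-1],(725,600),interpolation=cv2.INTER_CUBIC); cv2.imwrite('pics/z3.png',a)"
```

```text
t 12.48 tip [ 0.08   -0.0203  0.0166] F [-0.6  0.5  0.2] w 0.021 q [-0.55  0.73  0.66  1.87 -0.44  0.71  0.26]
turn [ 0.23 -0.06 -0.08] shift [-0.0292 -0.0003  0.0048] tcp [ 0.613 -0.065  0.21 ] X,Y,Z unit in tool [[-0.0, 1.0, 0.0], [0.99, 0.0, -0.139], [-0.139, 0.0, -0.99]]
```

View pics/z3.png

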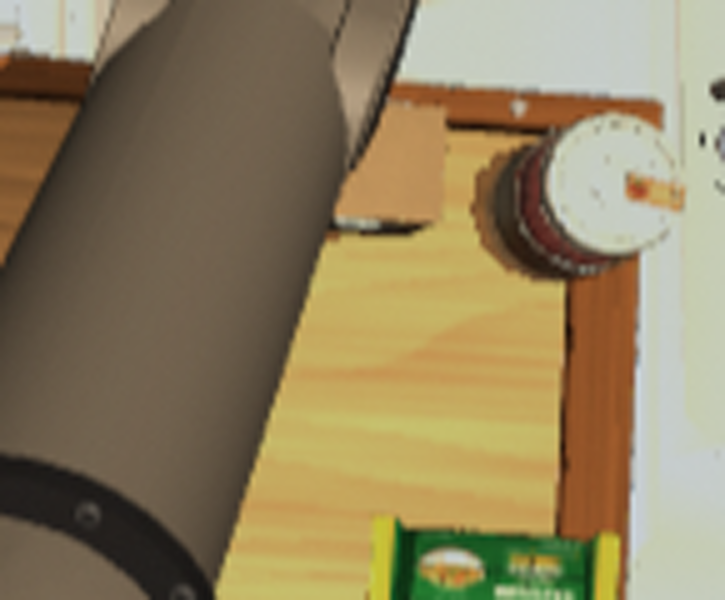

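The box sits at the rail with its right edge at x≈444 in the zoom. The jar's belly starts at about x≈515, so a gap remains and the jar is untouched.

```bash
cat >> h.py <<'E'
def jarshift(tag):
    """sub-pixel jar motion (px) and box-right/jar distance vs reference pictures t3,s3"""
    for n,ref,(u,v,w,h) in (("top","t3.png",(446,196,36,36)),("scene","s3.png",(458,264,54,70))):
        im,_=snap(n,f"{n}_{tag}.png"); g=lambda a:cv2.cvtColor(a,cv2.COLOR_BGR2GRAY).astype(np.float32)
        A=g(cv2.imread("pics/"+ref)); B=g(np.ascontiguousarray(im[:,:,::-1]))
        W=np.eye(2,3,dtype=np.float32)
        cc,W=cv2.findTransformECC(A[v:v+h,u:u+w],B[v:v+h,u:u+w],W,cv2.MOTION_TRANSLATION,(3,100,1e-5),None,3)
        print(n,"jar shift px",W[:,2].round(3),"cc",round(cc,4))
E
python3 -c "
from h import *
T=camT('top')
f=lambda u,v,z: w2b(ray('top',T,340+(u+.5)/5-.5,175+(v+.5)/5-.5,z)).round(4)
print('box right',f(445,107,.084),f(442,222,.084),'jar lid L/R',f(546,185,.122),f(684,185,.122),'belly left',f(513,205,.06),f(513,205,.09))
m=r.camera_model('scene');T=camT('scene')
def pr(p):
    q=np.linalg.inv(T)@np.r_[b2w(p),1]; return np.round([m['cx']+m['fx']*q[0]/-q[2],m['cy']-m['fy']*q[1]/-q[2]],1)
for y in(-.175,-.176,-.177,-.1785): print(y,'belly left',pr([.075,y+.0335,.05]))
print('mm/px y',pr([.075,-.17,.05])-pr([.075,-.18,.05]))
jarshift('a')
a=cv2.imread('pics/scene_a.png')[225:345,400:540];cv2.imwrite('pics/zs.png',cv2.resize(a,None,fx=5,fy=5,interpolation=cv2.INTER_CUBIC))"
```

```text
box right [ 0.112  -0.1073  0.061 ] [ 0.0585 -0.1084  0.061 ] jar lid L/R [ 0.0725 -0.145   0.099 ] [ 0.0766 -0.2068  0.099 ] belly left [ 0.0724 -0.1472  0.037 ] [ 0.0676 -0.1392  0.067 ]
-0.175 belly left [463.8 289.6]
-0.176 belly left [464.3 289.8]
-0.177 belly left [464.8 290.1]
-0.1785 belly left [465.5 290.4]
mm/px y [-5.1 -2.6]
top jar shift px [-0.001  0.004] cc 1.0
scene jar shift px [0.001 0.   ] cc 1.0
```

View pics/zs.png

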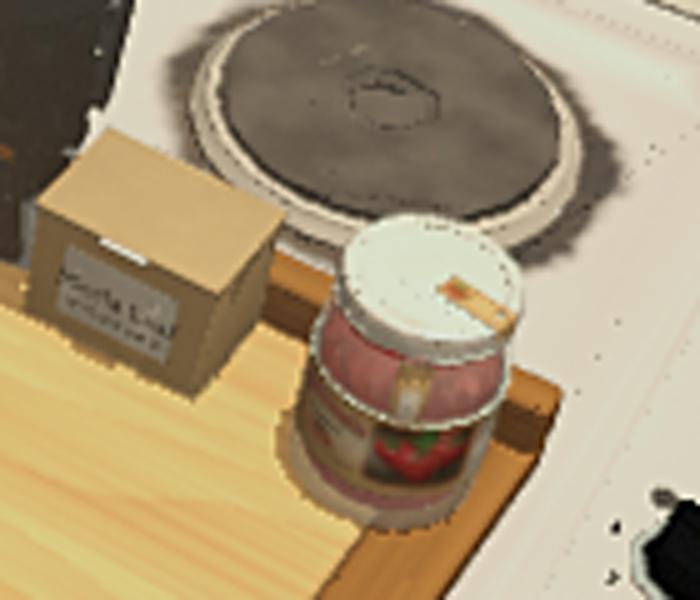

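The scene view shows the box upright and flush with the rail, about 30 mm from the jar. I'll close most of the gap, then creep forward in small steps while watching for sub-pixel jar motion.

Call:
arm_command([
  {"claw": 0.75,"tx": -0.004,"ty": 0,"tz": 0.0006,"ax": 0,"ay": 0,"az": 0},
  {"claw": 0.75,"tx": -0.004,"ty": 0,"tz": 0.0006,"ax": 0,"ay": 0,"az": 0},
  {"claw": 0.75,"tx": -0.004,"ty": 0,"tz": 0.0006,"ax": 0,"ay": 0,"az": 0},
  {"claw": 0.75,"tx": -0.004,"ty": 0,"tz": 0.0006,"ax": 0,"ay": 0,"az": 0},
  {"claw": 0.75,"tx": -0.004,"ty": 0,"tz": 0.0006,"ax": 0,"ay": 0,"az": 0},
  {"claw": 0.75,"tx": -0.003,"ty": 0,"tz": 0.0004,"ax": 0,"ay": 0,"az": 0},
  {"claw": 0.75,"tx": -0.002,"ty": 0,"tz": 0.0003,"ax": 0,"ay": 0,"az": 0},
  {"claw": 0.75,"tx": -0.001,"ty": 0,"tz": 0.0001,"ax": 0,"ay": 0,"az": 0},
  {"claw": 0.75,"tx": 0,"ty": 0,"tz": 0,"ax": 0,"ay": 0,"az": 0},
  {"claw": 0.75,"tx": 0,"ty": 0,"tz": 0,"ax": 0,"ay": 0,"az": 0},
])

```text
clock: 13.52
tcp_pos: [0.6133, -0.0616, 0.2109]
orientation: [2.216, 2.081, -0.149]
contact_force: [-0.2, 0.1, 0.8]
grip_width: 0.0213
gripper_force: 0.0
```

```bash
python3 -c "
from h import *
go2([.08,-.050,.016],-90,-8); jarshift('b')"
```

```text
t 13.52 tip [ 0.0803 -0.0459  0.0166] F [-0.2  0.1  0.8] w 0.021 q [-0.5   0.73  0.66  1.87 -0.44  0.71  0.3 ]
turn [ 0.26 -0.08 -0.04] shift [-0.0038  0.0004  0.0011] tcp [ 0.614 -0.066  0.21 ] X,Y,Z unit in tool [[-0.0, 1.0, 0.0], [0.99, 0.0, -0.139], [-0.139, 0.0, -0.99]]
top jar shift px [0.002 0.001] cc 1.0
scene jar shift px [0.006 0.038] cc 0.9738
```

Call:
arm_command([
  {"claw": 0.75,"tx": -0.0005,"ty": 0,"tz": 0.0001,"ax": 0,"ay": 0,"az": 0},
  {"claw": 0.75,"tx": -0.0005,"ty": 0,"tz": 0.0001,"ax": 0,"ay": 0,"az": 0},
  {"claw": 0.75,"tx": -0.0005,"ty": 0,"tz": 0.0001,"ax": 0,"ay": 0,"az": 0},
  {"claw": 0.75,"tx": -0.0005,"ty": 0,"tz": 0.0001,"ax": 0,"ay": 0,"az": 0},
  {"claw": 0.75,"tx": -0.0005,"ty": 0,"tz": 0.0001,"ax": 0,"ay": 0,"az": 0},
  {"claw": 0.75,"tx": -0.0005,"ty": 0,"tz": 0.0001,"ax": 0,"ay": 0,"az": 0},
  {"claw": 0.75,"tx": -0.0005,"ty": 0,"tz": 0.0001,"ax": 0,"ay": 0,"az": 0},
  {"claw": 0.75,"tx": 0,"ty": 0,"tz": 0,"ax": 0,"ay": 0,"az": 0},
  {"claw": 0.75,"tx": 0,"ty": 0,"tz": 0,"ax": 0,"ay": 0,"az": 0},
  {"claw": 0.75,"tx": 0,"ty": 0,"tz": 0,"ax": 0,"ay": 0,"az": 0},
])

```text
clock: 14.45
tcp_pos: [0.6132, -0.065, 0.2107]
orientation: [2.216, 2.081, -0.148]
contact_force: [-0.1, 1.6, 1.4]
grip_width: 0.0216
gripper_force: 1.0
```

```bash
python3 -c "
from h import *
go2([.08,-.050,.016],-90,-8); jarshift('c')"
```

```text
t 14.45 tip [ 0.0804 -0.0493  0.0164] F [-0.2  1.5  1.4] w 0.022 q [-0.5   0.73  0.66  1.87 -0.44  0.71  0.31]
turn [ 0.27 -0.09 -0.04] shift [-0.0004  0.0004  0.0005] tcp [ 0.614 -0.066  0.21 ] X,Y,Z unit in tool [[-0.0, 1.0, 0.0], [0.99, 0.0, -0.139], [-0.139, 0.0, -0.99]]
top jar shift px [0.001 0.002] cc 1.0
scene jar shift px [0.055 0.049] cc 0.967
```

Call:
arm_command([
  {"claw": 0.75,"tx": -0.0005,"ty": 0,"tz": 0.0001,"ax": 0,"ay": 0,"az": 0},
  {"claw": 0.75,"tx": -0.0005,"ty": 0,"tz": 0.0001,"ax": 0,"ay": 0,"az": 0},
  {"claw": 0.75,"tx": -0.0005,"ty": 0,"tz": 0.0001,"ax": 0,"ay": 0,"az": 0},
  {"claw": 0.75,"tx": 0,"ty": 0,"tz": 0,"ax": 0,"ay": 0,"az": 0},
  {"claw": 0.75,"tx": 0,"ty": 0,"tz": 0,"ax": 0,"ay": 0,"az": 0},
  {"claw": 0.75,"tx": 0,"ty": 0,"tz": 0,"ax": 0,"ay": 0,"az": 0},
  {"claw": 0.75,"tx": 0,"ty": 0,"tz": 0,"ax": 0,"ay": 0,"az": 0},
  {"claw": 0.75,"tx": 0,"ty": 0,"tz": 0,"ax": 0,"ay": 0,"az": 0},
  {"claw": 0.75,"tx": 0,"ty": 0,"tz": 0,"ax": 0,"ay": 0,"az": 0},
  {"claw": 0.75,"tx": 0,"ty": 0,"tz": 0,"ax": 0,"ay": 0,"az": 0},
])

```text
clock: 15.38
tcp_pos: [0.613, -0.0666, 0.2106]
orientation: [2.216, 2.081, -0.149]
contact_force: [0.7, 2.5, 1.7]
grip_width: 0.0215
gripper_force: 0.8
```

```bash
python3 -c "
from h import *
go2([.08,-.050,.016],-90,-8); jarshift('d')"
```

```text
t 15.38 tip [ 0.0803 -0.0509  0.0162] F [0.6 2.5 1.7] w 0.021 q [-0.49  0.73  0.66  1.87 -0.44  0.7   0.31]
turn [ 0.26 -0.08 -0.04] shift [0.0012 0.0005 0.0001] tcp [ 0.614 -0.066  0.21 ] X,Y,Z unit in tool [[-0.0, 1.0, 0.0], [0.99, 0.0, -0.139], [-0.139, 0.0, -0.99]]
top jar shift px [-0.     0.003] cc 1.0
scene jar shift px [0.064 0.052] cc 0.9619
```

Call:
arm_command([
  {"claw": 0.75,"tx": -0.0005,"ty": 0,"tz": 0.0001,"ax": 0,"ay": 0,"az": 0},
  {"claw": 0.75,"tx": -0.0005,"ty": 0,"tz": 0.0001,"ax": 0,"ay": 0,"az": 0},
  {"claw": 0.75,"tx": -0.0005,"ty": 0,"tz": 0.0001,"ax": 0,"ay": 0,"az": 0},
  {"claw": 0.75,"tx": 0,"ty": 0,"tz": 0,"ax": 0,"ay": 0,"az": 0},
  {"claw": 0.75,"tx": 0,"ty": 0,"tz": 0,"ax": 0,"ay": 0,"az": 0},
  {"claw": 0.75,"tx": 0,"ty": 0,"tz": 0,"ax": 0,"ay": 0,"az": 0},
  {"claw": 0.75,"tx": 0,"ty": 0,"tz": 0,"ax": 0,"ay": 0,"az": 0},
  {"claw": 0.75,"tx": 0,"ty": 0,"tz": 0,"ax": 0,"ay": 0,"az": 0},
  {"claw": 0.75,"tx": 0,"ty": 0,"tz": 0,"ax": 0,"ay": 0,"az": 0},
  {"claw": 0.75,"tx": 0,"ty": 0,"tz": 0,"ax": 0,"ay": 0,"az": 0},
])

```text
clock: 16.32
tcp_pos: [0.6129, -0.0681, 0.2105]
orientation: [2.216, 2.081, -0.149]
contact_force: [-0.1, 0.9, 2.2]
grip_width: 0.0213
gripper_force: 1.0
```

```bash
python3 -c "
from h import *
go2([.08,-.050,.016],-90,-8); jarshift('e')
a=cv2.imread('pics/scene_e.png')[225:345,400:540];b=cv2.imread('pics/top_e.png')[180:250,400:490]
f=lambda x,s:cv2.resize(x,s,interpolation=cv2.INTER_CUBIC)
cv2.imwrite('pics/ze.png',np.hstack([f(a,(400,343)),f(b,(400,343))]))"
```

```text
t 16.32 tip [ 0.0803 -0.0524  0.0161] F [-0.2  0.9  2.2] w 0.021 q [-0.49  0.73  0.66  1.87 -0.44  0.7   0.31]
turn [ 0.25 -0.09 -0.04] shift [ 0.0026  0.0005 -0.0002] tcp [ 0.614 -0.066  0.21 ] X,Y,Z unit in tool [[-0.0, 1.0, 0.0], [0.99, 0.0, -0.139], [-0.139, 0.0, -0.99]]
top jar shift px [-0.     0.002] cc 1.0
scene jar shift px [0.057 0.046] cc 0.958
```

View pics/ze.png

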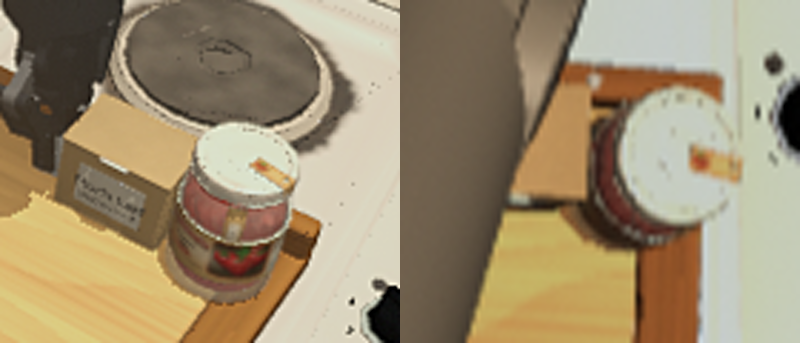

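The box is upright and almost at the jar's belly, and the jar hasn't moved in the top picture. I'll creep on.

Call:
arm_command([
  {"claw": 0.75,"tx": -0.0004,"ty": 0,"tz": 0.0001,"ax": 0,"ay": 0,"az": 0},
  {"claw": 0.75,"tx": -0.0003,"ty": 0,"tz": 0,"ax": 0,"ay": 0,"az": 0},
  {"claw": 0.75,"tx": -0.0003,"ty": 0,"tz": 0.0001,"ax": 0,"ay": 0,"az": 0},
  {"claw": 0.75,"tx": 0,"ty": 0,"tz": 0,"ax": 0,"ay": 0,"az": 0},
  {"claw": 0.75,"tx": 0,"ty": 0,"tz": 0,"ax": 0,"ay": 0,"az": 0},
  {"claw": 0.75,"tx": 0,"ty": 0,"tz": 0,"ax": 0,"ay": 0,"az": 0},
  {"claw": 0.75,"tx": 0,"ty": 0,"tz": 0,"ax": 0,"ay": 0,"az": 0},
  {"claw": 0.75,"tx": 0,"ty": 0,"tz": 0,"ax": 0,"ay": 0,"az": 0},
  {"claw": 0.75,"tx": 0,"ty": 0,"tz": 0,"ax": 0,"ay": 0,"az": 0},
  {"claw": 0.75,"tx": 0,"ty": 0,"tz": 0,"ax": 0,"ay": 0,"az": 0},
])

```text
clock: 17.25
tcp_pos: [0.6128, -0.0691, 0.2104]
orientation: [2.216, 2.082, -0.149]
contact_force: [0.4, 2.3, 1.0]
grip_width: 0.0213
gripper_force: 1.1
```

```bash
python3 -c "
from h import *
go2([.08,-.050,.016],-90,-8); jarshift('f')"
```

```text
t 17.25 tip [ 0.0803 -0.0534  0.0161] F [0.3 2.3 1. ] w 0.021 q [-0.49  0.73  0.66  1.87 -0.44  0.7   0.31]
turn [ 0.25 -0.09 -0.04] shift [ 0.0036  0.0005 -0.0004] tcp [ 0.614 -0.066  0.21 ] X,Y,Z unit in tool [[-0.0, 1.0, 0.0], [0.99, 0.0, -0.139], [-0.139, 0.0, -0.99]]
top jar shift px [0.002 0.   ] cc 1.0
scene jar shift px [0.059 0.057] cc 0.9559
```

Call:
arm_command([
  {"claw": 0.75,"tx": -0.0004,"ty": 0,"tz": 0.0001,"ax": 0,"ay": 0,"az": 0},
  {"claw": 0.75,"tx": -0.0003,"ty": 0,"tz": 0,"ax": 0,"ay": 0,"az": 0},
  {"claw": 0.75,"tx": -0.0003,"ty": 0,"tz": 0.0001,"ax": 0,"ay": 0,"az": 0},
  {"claw": 0.75,"tx": 0,"ty": 0,"tz": 0,"ax": 0,"ay": 0,"az": 0},
  {"claw": 0.75,"tx": 0,"ty": 0,"tz": 0,"ax": 0,"ay": 0,"az": 0},
  {"claw": 0.75,"tx": 0,"ty": 0,"tz": 0,"ax": 0,"ay": 0,"az": 0},
  {"claw": 0.75,"tx": 0,"ty": 0,"tz": 0,"ax": 0,"ay": 0,"az": 0},
  {"claw": 0.75,"tx": 0,"ty": 0,"tz": 0,"ax": 0,"ay": 0,"az": 0},
  {"claw": 0.75,"tx": 0,"ty": 0,"tz": 0,"ax": 0,"ay": 0,"az": 0},
  {"claw": 0.75,"tx": 0,"ty": 0,"tz": 0,"ax": 0,"ay": 0,"az": 0},
])

```text
clock: 18.18
tcp_pos: [0.6128, -0.0702, 0.2104]
orientation: [2.216, 2.081, -0.149]
contact_force: [0.3, 1.7, 1.6]
grip_width: 0.0211
gripper_force: 0.9
```

```bash
python3 -c "
from h import *
go2([.08,-.050,.016],-90,-8); jarshift('g')
A=cv2.imread('pics/top_g.png').astype(float); B=cv2.imread('pics/top_f.png').astype(float)
d=np.abs(A-B).sum(2)[175:310,400:490]>25; ys,xs=np.nonzero(d); print('changed',len(xs), np.bincount(xs+400,minlength=490)[400:490])"
```

```text
t 18.18 tip [ 0.0803 -0.0544  0.016 ] F [0.2 1.7 1.6] w 0.021 q [-0.49  0.73  0.66  1.87 -0.44  0.7   0.32]
turn [ 0.26 -0.08 -0.05] shift [ 0.0047  0.0005 -0.0006] tcp [ 0.614 -0.066  0.21 ] X,Y,Z unit in tool [[-0.0, 1.0, 0.0], [0.99, 0.0, -0.139], [-0.139, 0.0, -0.99]]
top jar shift px [0.005 0.006] cc 1.0
scene jar shift px [0.05  0.052] cc 0.9547
changed 401 [ 6  2  4 11 23 20  5  6  6  6  5  5  5  5  6  6  6  6  5  5  5  5  6  6
  4  5 10 20 28 19 12  9  9  9  9  8  9  9  9  8  7 10 17 23  2  0  0  0
  0  0  0  0  0  0  0  0  0  0  0  0  0  0  0  0  0  0  0  0  0  0  0  0
  0  0  0  0  0  0  0  0  0  0  0  0  0  0  0  0  0  0]
```

Call:
arm_command([
  {"claw": 0.75,"tx": -0.0004,"ty": 0,"tz": 0.0001,"ax": 0,"ay": 0,"az": 0},
  {"claw": 0.75,"tx": -0.0003,"ty": 0,"tz": 0,"ax": 0,"ay": 0,"az": 0},
  {"claw": 0.75,"tx": -0.0003,"ty": 0,"tz": 0.0001,"ax": 0,"ay": 0,"az": 0},
  {"claw": 0.75,"tx": 0,"ty": 0,"tz": 0,"ax": 0,"ay": 0,"az": 0},
  {"claw": 0.75,"tx": 0,"ty": 0,"tz": 0,"ax": 0,"ay": 0,"az": 0},
  {"claw": 0.75,"tx": 0,"ty": 0,"tz": 0,"ax": 0,"ay": 0,"az": 0},
  {"claw": 0.75,"tx": 0,"ty": 0,"tz": 0,"ax": 0,"ay": 0,"az": 0},
  {"claw": 0.75,"tx": 0,"ty": 0,"tz": 0,"ax": 0,"ay": 0,"az": 0},
  {"claw": 0.75,"tx": 0,"ty": 0,"tz": 0,"ax": 0,"ay": 0,"az": 0},
  {"claw": 0.75,"tx": 0,"ty": 0,"tz": 0,"ax": 0,"ay": 0,"az": 0},
])

```text
clock: 19.12
tcp_pos: [0.6127, -0.0711, 0.2103]
orientation: [2.216, 2.082, -0.148]
contact_force: [-0.3, 2.7, 2.3]
grip_width: 0.0211
gripper_force: 1.2
```

```bash
python3 -c "
from h import *
go2([.08,-.050,.016],-90,-8); jarshift('i')"
```

```text
t 19.12 tip [ 0.0803 -0.0553  0.016 ] F [-0.5  2.7  2.3] w 0.021 q [-0.49  0.73  0.66  1.87 -0.44  0.7   0.32]
turn [ 0.25 -0.09 -0.04] shift [ 0.0056  0.0005 -0.0008] tcp [ 0.614 -0.066  0.21 ] X,Y,Z unit in tool [[-0.0, 1.0, 0.0], [0.99, 0.0, -0.139], [-0.139, 0.0, -0.99]]
top jar shift px [0.003 0.003] cc 1.0
scene jar shift px [0.048 0.056] cc 0.953
```

Call:
arm_command([
  {"claw": 0.75,"tx": -0.0004,"ty": 0,"tz": 0.0001,"ax": 0,"ay": 0,"az": 0},
  {"claw": 0.75,"tx": -0.0003,"ty": 0,"tz": 0,"ax": 0,"ay": 0,"az": 0},
  {"claw": 0.75,"tx": -0.0003,"ty": 0,"tz": 0.0001,"ax": 0,"ay": 0,"az": 0},
  {"claw": 0.75,"tx": 0,"ty": 0,"tz": 0,"ax": 0,"ay": 0,"az": 0},
  {"claw": 0.75,"tx": 0,"ty": 0,"tz": 0,"ax": 0,"ay": 0,"az": 0},
  {"claw": 0.75,"tx": 0,"ty": 0,"tz": 0,"ax": 0,"ay": 0,"az": 0},
  {"claw": 0.75,"tx": 0,"ty": 0,"tz": 0,"ax": 0,"ay": 0,"az": 0},
  {"claw": 0.75,"tx": 0,"ty": 0,"tz": 0,"ax": 0,"ay": 0,"az": 0},
  {"claw": 0.75,"tx": 0,"ty": 0,"tz": 0,"ax": 0,"ay": 0,"az": 0},
  {"claw": 0.75,"tx": 0,"ty": 0,"tz": 0,"ax": 0,"ay": 0,"az": 0},
])

```text
clock: 20.05
tcp_pos: [0.6128, -0.0715, 0.2103]
orientation: [2.216, 2.083, -0.147]
contact_force: [-0.4, 5.1, 4.1]
grip_width: 0.0213
gripper_force: 2.6
```

```bash
python3 -c "
from h import *
go2([.08,-.050,.016],-90,-8); jarshift('j')"
```

```text
t 20.05 tip [ 0.0804 -0.0555  0.016 ] F [-0.7  5.   4.1] w 0.021 q [-0.48  0.73  0.66  1.87 -0.44  0.7   0.32]
turn [ 0.25 -0.15 -0.01] shift [ 0.0059  0.0004 -0.0008] tcp [ 0.614 -0.066  0.21 ] X,Y,Z unit in tool [[-0.0, 1.0, 0.0], [0.99, 0.0, -0.139], [-0.139, 0.0, -0.99]]
top jar shift px [0.001 0.015] cc 0.9997
scene jar shift px [0.061 0.032] cc 0.9524
```

The force jumped to 5 N with the tip stalled and the jar still, so the box is touching. I'll back off and rise.

Call:
arm_command([
  {"claw": 0.75,"tx": 0.002,"ty": 0,"tz": -0.0003,"ax": 0,"ay": 0,"az": 0},
  {"claw": 0.75,"tx": 0.006,"ty": 0,"tz": -0.001,"ax": 0,"ay": 0,"az": 0},
  {"claw": 0.75,"tx": 0.015,"ty": 0,"tz": -0.002,"ax": 0,"ay": 0,"az": 0},
  {"claw": 0.75,"tx": 0.02,"ty": 0,"tz": -0.003,"ax": 0,"ay": 0,"az": 0},
  {"claw": 0.75,"tx": 0,"ty": 0,"tz": -0.025,"ax": 0,"ay": 0,"az": 0},
  {"claw": 0.75,"tx": 0,"ty": 0,"tz": -0.035,"ax": 0,"ay": 0,"az": 0},
  {"claw": 0.75,"tx": 0.03,"ty": 0,"tz": -0.025,"ax": 0,"ay": 0,"az": 0},
  {"claw": 0.75,"tx": 0.04,"ty": 0,"tz": 0,"ax": 0,"ay": 0,"az": 0},
  {"claw": 0.75,"tx": 0.04,"ty": 0,"tz": 0,"ax": 0,"ay": 0,"az": 0},
  {"claw": 0.75,"tx": 0.04,"ty": 0,"tz": 0,"ax": 0,"ay": 0,"az": 0},
])

```text
clock: 20.98
tcp_pos: [0.625, 0.1324, 0.2745]
orientation: [2.217, 2.079, -0.147]
contact_force: [-0.5, 0.2, -0.1]
grip_width: 0.0213
gripper_force: 0.0
```

```bash
python3 -c "
from h import *
go2([-.02,.05,.09],-90,-8); jarshift('k')
T=camT('top')
im=cv2.imread('pics/top_k.png').astype(int)
# box lid mask: card brown, left of jar, in front of rail
hsv=cv2.cvtColor(im.astype(np.uint8),cv2.COLOR_BGR2HSV)
print(hsv[205,420:446].tolist())
for rr in (198,204,210,216): print(rr,im[rr,400:448].sum(1).tolist())
for c in (420,428,436): print(c,im[188:230,c].sum(1).tolist())"
```

```text
t 20.98 tip [0.0801 0.1485 0.0802] F [-0.5  0.1 -0.1] w 0.021 q [-0.85  0.69  0.74  1.78 -0.4   0.89 -0.02]
turn [ 0.32 -0.08 -0.12] shift [-0.0987 -0.0991  0.004 ] tcp [0.52  0.04  0.284] X,Y,Z unit in tool [[-0.0, 1.0, 0.0], [0.99, 0.0, -0.139], [-0.139, 0.0, -0.99]]
top jar shift px [0.013 0.018] cc 0.9999
scene jar shift px [0.067 0.055] cc 0.9531
[[17, 134, 192], [17, 133, 190], [17, 133, 192], [17, 134, 190], [17, 134, 190], [17, 134, 189], [17, 133, 188], [17, 133, 188], [16, 134, 187], [16, 134, 187], [16, 132, 187], [17, 134, 187], [17, 134, 189], [17, 134, 190], [17, 135, 189], [17, 134, 188], [17, 134, 186], [17, 135, 187], [17, 134, 187], [16, 133, 186], [16, 134, 185], [17, 134, 186], [17, 135, 185], [17, 133, 180], [16, 126, 69], [16, 92, 83]]
198 [113, 81, 85, 85, 82, 62, 62, 69, 87, 91, 177, 438, 432, 430, 430, 429, 427, 423, 426, 426, 425, 424, 427, 425, 423, 422, 421, 420, 421, 421, 416, 412, 419, 411, 403, 404, 407, 408, 405, 407, 408, 410, 407, 401, 297, 278, 283, 281]
204 [461, 460, 449, 269, 264, 216, 95, 98, 105, 122, 210, 425, 422, 422, 421, 424, 424, 424, 427
[... 579 characters left out ...]
 414, 417, 416, 414, 411, 404, 293, 107, 156, 175, 186]
420 [589, 581, 549, 413, 267, 276, 291, 373, 425, 421, 425, 425, 424, 425, 425, 428, 431, 430, 425, 421, 422, 423, 423, 429, 429, 433, 432, 433, 433, 436, 413, 278, 122, 107, 215, 279, 397, 461, 457, 467, 476, 474]
428 [591, 590, 590, 476, 310, 264, 253, 410, 460, 421, 421, 424, 422, 423, 421, 422, 421, 418, 420, 419, 419, 423, 425, 421, 422, 417, 420, 422, 425, 430, 430, 416, 466, 356, 148, 368, 463, 455, 459, 464, 471, 475]
436 [588, 589, 587, 585, 445, 265, 270, 258, 382, 429, 407, 414, 416, 418, 416, 419, 419, 417, 418, 420, 419, 421, 418, 416, 417, 417, 418, 413, 417, 418, 423, 406, 271, 101, 102, 219, 380, 454, 464, 466, 466, 459]
```

```bash
python3 -c "
from h import *
T=camT('top'); im=cv2.imread('pics/top_k.png').astype(float).sum(2)
def cross(a,th,i0):
    for i in range(i0,i0+12):
        if (a[i]-th)*(a[i+1]-th)<=0 and a[i]!=a[i+1]: return i+(th-a[i])/(a[i+1]-a[i])
L=np.array([(cross(im[v],290,407),v) for v in range(200,217)]); Rr=np.array([(cross(im[v],330,440),v) for v in range(200,217)])
B=np.array([(u,cross(im[:,u],345,191)) for u in range(413,442)])
def line(P,ax):
    P=P.astype(float); k=np.polyfit(P[:,ax],P[:,1-ax],1); e=P[:,1-ax]-np.polyval(k,P[:,ax]); g=abs(e)<.5; k=np.polyfit(P[g,ax],P[g,1-ax],1); t=np.array([P[0,ax],P[-1,ax]]); s=np.polyval(k,t)
    W=[w2b(ray('top',T,*( (x,y) if ax==0 else (y,x)),.084)) for x,y in zip(t,s)]; return np.round(W,4)[:,:2].tolist(), g.sum()
for n,P,ax in(('L',L,1),('R',Rr,1),('B',B,0)):
    w,g=line(P,ax); d=np.subtract(w[1],w[0]); print(n,w,g,'deg off',np.degrees(np.arctan2(d[1],-d[0]) if ax else np.arctan2(d[0],-d[1])).round(2))
for t in ('tea_box_center','jam_jar_center'):
  for p,c in find(t,'top',T): print(t,w2b(p).round(4),c)
r.grab_frame('scene')
for t in ('tea_box_center','jam_jar_center'):
  for p,c in find(t,'scene',camT('scene')): print(t,w2b(p).round(4),c)
"
```

```text
L [[0.0998, -0.0659], [0.0626, -0.0651]] 17 deg off 1.23
R [[0.1051, -0.143], [0.0677, -0.1415]] 13 deg off 2.3
B [[0.1213, -0.0707], [0.121, -0.1358]] 7 deg off -0.26
tea_box_center [ 0.0836 -0.1051  0.0307] 0.95
tea_box_center [ 0.0829 -0.1042  0.0333] 0.98
jam_jar_center [ 0.0709 -0.18    0.0481] 0.7
jam_jar_center [-0.1045 -0.1524  0.0091] 0.16
```

Box and jar centres are about 72–75 mm apart, but the edge fits hint that the box may be turned 1–2° since it met the jar. I'll finish with a light two-finger press on the front to seat the back flat.

```bash
python3 -c "
from h import *
go2([.02,-.088,.09],0,-8)"
```

```text
t 21.33 tip [0.08   0.1449 0.08  ] F [ 0.3 -1.4 -0.6] w 0.021 q [-0.84  0.69  0.74  1.78 -0.4   0.89 -0.02]
turn [-12.33   0.21 -89.33] shift [ 0.0812 -0.2569 -0.0215] tcp [ 0.526 -0.122  0.284] X,Y,Z unit in tool [[-0.99, 0.0, 0.139], [-0.0, 1.0, -0.0], [-0.139, -0.0, -0.99]]
```

Call:
arm_command([
  {"claw": 0.65,"tx": 0,"ty": 0,"tz": 0,"ax": -0.95,"ay": 0,"az": -6.87},
  {"claw": 0.65,"tx": 0,"ty": 0,"tz": 0,"ax": -0.95,"ay": 0,"az": -6.87},
  {"claw": 0.65,"tx": 0,"ty": 0,"tz": 0,"ax": -0.95,"ay": 0,"az": -6.87},
  {"claw": 0.65,"tx": 0,"ty": 0,"tz": 0,"ax": -0.95,"ay": 0,"az": -6.87},
  {"claw": 0.65,"tx": 0,"ty": 0,"tz": 0,"ax": -0.95,"ay": 0,"az": -6.87},
  {"claw": 0.65,"tx": 0,"ty": 0,"tz": 0,"ax": -0.95,"ay": 0,"az": -6.87},
  {"claw": 0.65,"tx": 0,"ty": 0,"tz": 0,"ax": -0.95,"ay": 0,"az": -6.87},
  {"claw": 0.65,"tx": 0,"ty": 0,"tz": 0,"ax": -0.95,"ay": 0,"az": -6.87},
  {"claw": 0.65,"tx": 0,"ty": 0,"tz": 0,"ax": -0.95,"ay": 0,"az": -6.87},
  {"claw": 0.65,"tx": 0,"ty": 0,"tz": 0,"ax": -0.95,"ay": 0,"az": -6.87},
])

```text
clock: 22.17
tcp_pos: [0.6251, 0.1288, 0.2744]
orientation: [0.626, 2.936, -0.044]
contact_force: [0.3, -0.3, 0.3]
grip_width: 0.0302
gripper_force: 0.0
```

Call:
arm_command([
  {"claw": 0.65,"tx": 0,"ty": 0,"tz": 0,"ax": -0.95,"ay": 0,"az": -6.87},
  {"claw": 0.65,"tx": 0,"ty": 0,"tz": 0,"ax": -0.95,"ay": 0,"az": -6.87},
  {"claw": 0.65,"tx": 0,"ty": 0,"tz": 0,"ax": -0.95,"ay": 0,"az": -6.87},
  {"claw": 0.65,"tx": 0.027,"ty": -0.02,"tz": -0.007,"ax": 0,"ay": 0,"az": 0},
  {"claw": 0.65,"tx": 0.027,"ty": -0.02,"tz": -0.007,"ax": 0,"ay": 0,"az": 0},
  {"claw": 0.65,"tx": 0.027,"ty": -0.02,"tz": -0.007,"ax": 0,"ay": 0,"az": 0},
  {"claw": 0.65,"tx": 0,"ty": -0.04,"tz": 0,"ax": 0,"ay": 0,"az": 0},
  {"claw": 0.65,"tx": 0,"ty": -0.04,"tz": 0,"ax": 0,"ay": 0,"az": 0},
  {"claw": 0.65,"tx": 0,"ty": -0.04,"tz": 0,"ax": 0,"ay": 0,"az": 0},
  {"claw": 0.65,"tx": 0,"ty": -0.03,"tz": 0,"ax": 0,"ay": 0,"az": 0},
])

```text
clock: 23.0
tcp_pos: [0.528, -0.0788, 0.2841]
orientation: [0.097, 2.998, -0.01]
contact_force: [0.4, 0.1, 0.1]
grip_width: 0.03
gripper_force: 0.0
```

```bash
python3 -c "
from h import *
go2([.02,-.088,.016],0,-8)"
```

```text
t 23.0 tip [ 0.0201 -0.045   0.0899] F [0.4 0.1 0.1] w 0.03 q [-0.17  0.38  0.24  2.06 -0.16  0.57  1.68]
turn [-0.15  0.17 -0.15] shift [ 0.0099 -0.0435  0.0732] tcp [ 0.526 -0.122  0.21 ] X,Y,Z unit in tool [[-0.99, 0.0, 0.139], [-0.0, 1.0, -0.0], [-0.139, -0.0, -0.99]]
```

Call:
arm_command([
  {"claw": 0.65,"tx": 0.001,"ty": -0.022,"tz": 0,"ax": -0.15,"ay": 0.15,"az": -0.15},
  {"claw": 0.65,"tx": 0.001,"ty": -0.0215,"tz": 0.01,"ax": 0,"ay": 0,"az": 0},
  {"claw": 0.65,"tx": 0.003,"ty": 0,"tz": 0.022,"ax": 0,"ay": 0,"az": 0},
  {"claw": 0.65,"tx": 0.003,"ty": 0,"tz": 0.022,"ax": 0,"ay": 0,"az": 0},
  {"claw": 0.65,"tx": 0.002,"ty": 0,"tz": 0.019,"ax": 0,"ay": 0,"az": 0},
  {"claw": 0.65,"tx": -0.008,"ty": 0,"tz": 0.0011,"ax": 0,"ay": 0,"az": 0},
  {"claw": 0.65,"tx": -0.008,"ty": 0,"tz": 0.0011,"ax": 0,"ay": 0,"az": 0},
  {"claw": 0.65,"tx": -0.005,"ty": 0,"tz": 0.0007,"ax": 0,"ay": 0,"az": 0},
  {"claw": 0.65,"tx": -0.003,"ty": 0,"tz": 0.0004,"ax": 0,"ay": 0,"az": 0},
  {"claw": 0.65,"tx": 0,"ty": 0,"tz": 0,"ax": 0,"ay": 0,"az": 0},
])

```text
clock: 23.83
tcp_pos: [0.5528, -0.1184, 0.2113]
orientation: [0.085, 2.998, -0.004]
contact_force: [0.4, 0.2, -0.3]
grip_width: 0.03
gripper_force: 0.0
```

```bash
python3 -c "
from h import *
go2([.049,-.088,.016],0,-8)"
```

```text
t 23.83 tip [ 0.0472 -0.0821  0.017 ] F [ 0.4  0.2 -0.3] w 0.03 q [-0.04  0.54  0.18  2.02 -0.23  0.46  1.83]
turn [0.12 0.15 0.32] shift [-0.0021 -0.0056  0.0013] tcp [ 0.555 -0.124  0.21 ] X,Y,Z unit in tool [[-0.99, 0.0, 0.139], [-0.0, 1.0, -0.0], [-0.139, -0.0, -0.99]]
```

Call:
arm_command([
  {"claw": 0.65,"tx": 0.001,"ty": -0.005,"tz": 0,"ax": 0,"ay": 0,"az": 0.3},
  {"claw": 0.65,"tx": -0.001,"ty": 0,"tz": 0,"ax": 0,"ay": 0,"az": 0},
  {"claw": 0.65,"tx": -0.0005,"ty": 0,"tz": 0.0001,"ax": 0,"ay": 0,"az": 0},
  {"claw": 0.65,"tx": -0.0005,"ty": 0,"tz": 0.0001,"ax": 0,"ay": 0,"az": 0},
  {"claw": 0.65,"tx": -0.0005,"ty": 0,"tz": 0.0001,"ax": 0,"ay": 0,"az": 0},
  {"claw": 0.65,"tx": -0.0005,"ty": 0,"tz": 0.0001,"ax": 0,"ay": 0,"az": 0},
  {"claw": 0.65,"tx": -0.0003,"ty": 0,"tz": 0,"ax": 0,"ay": 0,"az": 0},
  {"claw": 0.65,"tx": 0,"ty": 0,"tz": 0,"ax": 0,"ay": 0,"az": 0},
  {"claw": 0.65,"tx": 0,"ty": 0,"tz": 0,"ax": 0,"ay": 0,"az": 0},
  {"claw": 0.65,"tx": 0,"ty": 0,"tz": 0,"ax": 0,"ay": 0,"az": 0},
])

```text
clock: 24.67
tcp_pos: [0.5535, -0.1233, 0.2098]
orientation: [0.093, 3.001, -0.003]
contact_force: [0.2, 0.3, 0.4]
grip_width: 0.0303
gripper_force: 0.0
```

```bash
python3 -c "
from h import *
go2([.049,-.088,.016],0,-8)"
```

```text
t 24.67 tip [ 0.0476 -0.0869  0.0155] F [0.2 0.3 0.4] w 0.03 q [-0.03  0.54  0.18  2.02 -0.23  0.46  1.83]
turn [ 0.13 -0.03  0.01] shift [-0.0013 -0.0007 -0.0003] tcp [ 0.555 -0.124  0.21 ] X,Y,Z unit in tool [[-0.99, 0.0, 0.139], [-0.0, 1.0, -0.0], [-0.139, -0.0, -0.99]]
```

Call:
arm_command([
  {"claw": 0.65,"tx": -0.0004,"ty": 0,"tz": 0,"ax": 0,"ay": 0,"az": 0},
  {"claw": 0.65,"tx": -0.0004,"ty": 0,"tz": 0,"ax": 0,"ay": 0,"az": 0},
  {"claw": 0.65,"tx": -0.0004,"ty": 0,"tz": 0,"ax": 0,"ay": 0,"az": 0},
  {"claw": 0.65,"tx": -0.0004,"ty": 0,"tz": 0,"ax": 0,"ay": 0,"az": 0},
  {"claw": 0.65,"tx": -0.0004,"ty": 0,"tz": 0,"ax": 0,"ay": 0,"az": 0},
  {"claw": 0.65,"tx": 0,"ty": 0,"tz": 0,"ax": 0,"ay": 0,"az": 0},
  {"claw": 0.65,"tx": 0,"ty": 0,"tz": 0,"ax": 0,"ay": 0,"az": 0},
  {"claw": 0.65,"tx": 0,"ty": 0,"tz": 0,"ax": 0,"ay": 0,"az": 0},
  {"claw": 0.65,"tx": 0,"ty": 0,"tz": 0,"ax": 0,"ay": 0,"az": 0},
  {"claw": 0.65,"tx": 0,"ty": 0,"tz": 0,"ax": 0,"ay": 0,"az": 0},
])

```text
clock: 25.5
tcp_pos: [0.5545, -0.1235, 0.2098]
orientation: [0.093, 3.003, -0.002]
contact_force: [-5.6, -0.8, 3.4]
grip_width: 0.0302
gripper_force: 2.6
```

```bash
python3 -c "
from h import *
go2([.049,-.088,.016],0,-8)"
```

```text
t 25.5 tip [ 0.0483 -0.0869  0.0155] F [-5.5 -1.1  3.4] w 0.03 q [-0.03  0.55  0.18  2.01 -0.23  0.46  1.83]
turn [ 0.15 -0.17 -0.01] shift [-0.0003 -0.0006 -0.0004] tcp [ 0.555 -0.124  0.21 ] X,Y,Z unit in tool [[-0.99, 0.0, 0.139], [-0.0, 1.0, -0.0], [-0.139, -0.0, -0.99]]
```

The box is seated at 5.5 N. I'll retreat and check against the pictures.

Call:
arm_command([
  {"claw": 0.65,"tx": 0.002,"ty": 0,"tz": -0.0003,"ax": 0,"ay": 0,"az": 0},
  {"claw": 0.65,"tx": 0.008,"ty": 0,"tz": -0.001,"ax": 0,"ay": 0,"az": 0},
  {"claw": 0.65,"tx": 0.02,"ty": 0,"tz": -0.003,"ax": 0,"ay": 0,"az": 0},
  {"claw": 0.65,"tx": 0,"ty": 0,"tz": -0.03,"ax": 0,"ay": 0,"az": 0},
  {"claw": 0.65,"tx": 0,"ty": 0,"tz": -0.04,"ax": 0,"ay": 0,"az": 0},
  {"claw": 0.65,"tx": 0,"ty": 0.03,"tz": -0.025,"ax": 0,"ay": 0,"az": 0},
  {"claw": 0.65,"tx": 0,"ty": 0.04,"tz": 0,"ax": 0,"ay": 0,"az": 0},
  {"claw": 0.65,"tx": 0,"ty": 0.04,"tz": 0,"ax": 0,"ay": 0,"az": 0},
  {"claw": 0.65,"tx": 0,"ty": 0.04,"tz": 0,"ax": 0,"ay": 0,"az": 0},
  {"claw": 0.65,"tx": 0,"ty": 0.04,"tz": 0,"ax": 0,"ay": 0,"az": 0},
])

```text
clock: 26.33
tcp_pos: [0.5235, 0.0704, 0.3054]
orientation: [0.093, 2.999, -0.002]
contact_force: [0.6, -0.2, 0.3]
grip_width: 0.0298
gripper_force: 0.0
```

```bash
python3 -c "
from h import *
go2([.049,-.088,.016],0,-8)
jarshift('m')
g=lambda n:cv2.cvtColor(cv2.imread(n),cv2.COLOR_BGR2GRAY).astype(np.float32)
def ecc(A,B,box):
    u,v,w,h=box; W=np.eye(2,3,dtype=np.float32)
    cc,W=cv2.findTransformECC(A[v:v+h,u:u+w],B[v:v+h,u:u+w],W,cv2.MOTION_EUCLIDEAN,(3,200,1e-6),None,3)
    c=np.array([w/2,h/2]); print('shift',(W[:,:2]@c+W[:,2]-c).round(3),'rot deg',np.degrees(np.arctan2(W[1,0],W[0,0])).round(2),'cc',round(cc,3))
ecc(g('pics/top_k.png'),g('pics/top_m.png'),(412,192,31,34))
ecc(g('pics/scene_k.png'),g('pics/scene_m.png'),(418,257,50,48))
print('others vs start (top):')
for n,b in dict(match=(294,190,36,32),plaster=(280,260,44,30),biscuit=(412,274,56,32),mug=(160,270,60,45),jar=(446,196,36,36)).items():
    try: print(n,end=' '); ecc(g('pics/top0.png'),g('pics/top_m.png'),b)
    except cv2.error: print('ecc fail')
m=cv2.imread('pics/top_m.png').astype(int).sum(2)
for v in (198,204,210,216): print(v,m[v,408:413].tolist(),m[v,440:450].tolist())
"
```

```text
t 26.33 tip [0.0061 0.1047 0.1112] F [ 0.7 -0.2  0.3] w 0.03 q [-0.47  0.34  0.25  2.06 -0.08  0.62  1.33]
turn [ 0.19  0.11 -0.02] shift [-0.0296 -0.1922  0.1002] tcp [ 0.555 -0.124  0.21 ] X,Y,Z unit in tool [[-0.99, 0.0, 0.139], [-0.0, 1.0, -0.0], [-0.139, -0.0, -0.99]]
top jar shift px [0.005 0.003] cc 1.0
scene jar shift px [0.031 0.056] cc 0.9542
shift [ 0.083 -0.447] rot deg 0.72 cc 0.951
shift [ 0.123 -0.201] rot deg -0.22 cc 0.989
others vs start (top):
match shift [-0.231 -0.215] rot deg -0.36 cc 0.865
plaster ecc fail
biscuit shift [-0.003  0.003] rot deg -0.0 cc 1.0
mug shift [-0.005 -0.001] rot deg -0.01 cc 1.0
jar shift [ 0.001 -0.006] rot deg 0.01 cc 1.0
198 [84, 96, 183, 435, 428] [406, 405, 400, 401, 298, 280, 279, 281, 280, 280]
204 [107, 119, 218, 421, 421] [409, 411, 412, 401, 166, 151, 220, 221, 189, 237]
210 [107, 143, 385, 427, 428] [413, 411, 409, 348, 115, 128, 173, 179, 189, 425]
216 [103, 145, 441, 437, 436] [413, 411, 400, 279, 106, 154, 177, 185, 281, 186]
```

```bash
python3 -c "
from bench import r
print(r.hand_in())"
```

```text
the job is handed in; nothing more can be done
None
```

The job is handed in at about 26 s: the tea box stands upright with its back pressed flat to the rail and its side against the jam jar. The jar, biscuit packet and mug show no movement in the top camera. For the matchbox and plaster box the check was inconclusive, but nothing came near them. Hand-in returned no verdict.

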